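# Put the piled-up bench blocks back on their plates

### The arm

A 6-joint arm with a two-finger parallel gripper is mounted at the origin on the work surface. World frame = base frame: x ahead of the robot, y to its left, z up, the work surface at z = 0. Lengths are in m, angles in degrees, forces in N, time in s.
With the tool pointing down it reaches from about 0.25 to 0.725 m from the base axis. Payload 9.7 kg.
Tool frame: the origin (TCP) lies at the very end of the fingers, on their centre line; the grasp point (between the pads) lies robot.grip_point_offset behind it (robot.grip_point_offset is the distance from the TCP to the grasp point, in m); y points along the fingers, z is the direction in which the jaws open and shut, and the axes are right-handed (so a half turn about y gives the same grasp; the last joint's range is limited). The gripper opens to 85 mm and grips with 20 to 120 N. Pads are 22 mm wide; open, the fingers measure 114 mm over their backs; the gripper's body (76 mm by 85 mm) begins 54 mm behind the grasp point. The pads swing forward as they close: fully open they stand 13 mm farther back than shut.
Start: joints at [63.885, 4.979, 10.078, 95.1, 0, 90], TCP at [0.242, 0.494, 0.231] pointing down, gripper open.
Joint ranges: [-179.16, 179.16], [-48.56, 103.87], [-65.8, 70.77], [-126.05, 130.52], [-82.76, 87.17], [-180, 180]. Speed limits (degrees/s): [127.2, 127.2, 147.25, 180, 180, 180].

### API

Orientations are given as a 3x3 rotation matrix whose columns are the frame's x, y, z axes.
In Python, from bench import robot gives the robot as it stands.
- The arm moves only by the tool arm_command, never from a script. Its argument "deltas" is a list of rows, each a list of 5 numbers: the shift along the tool's x, y, z in mm, then the turn about the tool's y in rad, then the opening, from 0 (shut) to 1 (fully open). In form: [[tx, ty, tz, roll, gripper], ...]. A call has 1 to 8 rows; each row shifts and turns the pose as measured when the row begins, along the tool's axes as they then stand; what a row does not reach is not made up. A row lasts 1/8 s, in which the tool goes at most 62.5 mm and 10.7 degrees, less where a joint would pass 70% of its speed; a pose out of reach is approached as far as the arm can. A call is refused whole if a number of a shift passes 62.5 or a number of a turn 0.188, either way. A call with a gripper value outside its range is refused whole. The fingers move at their own pace and stop on an object; "squeeze" is the grip in N (left out, the last holds). Time passes only in rows, so rows that do not move let the fingers close. It gives the time, the measured TCP pose, the force and the opening at its end, in the units of the state.
- robot.get_state(): the state, without advancing time (a new reading comes with each control period).
- robot.grab_frame(name): name is "scene" or "top" or "wrist"; returns the picture (480x640x3 uint8, red, green, blue); there is no depth.
- robot.camera_params(name): a dict with "intrinsics" (3x3 intrinsics, pixels), "R" (3x3) and "t" (3): a world point X has camera coordinates R X + t; the wrist camera has in their place "T_tool_cam" (4x4, takes a point from camera to tool coordinates, whose origin is the TCP and whose axes are the tool frame's). Camera axes: x right, y down, z forward; pixel columns grow to the right and rows downward; lengths in m; the calibration is good to about 2 mm. A picture is of the moment at which its call begins: read the wrist's pose just before it. camera_params takes no time and is no camera call.
- robot.hand_in(): hands the job in, once; it reports no verdict.
Trained networks look in the newest picture that a camera, given by its name, has taken for a name from the list of things; names that differ only in an ending like _2 or _b are one class to them, and where a whole thing is asked for, a point or a joint stands for the part that bears it (a point fixed in the world has none). Each returns a list of dicts, best first, with "confidence" (0 to 1); they miss things now and then, are a little off and sometimes report something else, mostly with a low value. They report only what shows in the picture. A call takes as long as a camera call.
- robot.recognise(name, camera): "bbox" ([left, top, right, bottom] in pixels, round what is visible of it).
- robot.silhouettes(name, camera): "region" (480x640 bool, what is visible of it) and "bbox" ([left, top, right, bottom] in pixels, round what is visible of it).
The state is a dict: "clock": time; "joints": joint angles; "qd": joint speeds; "joint_efforts": joint torques, N m; "tcp_pos": TCP position; "tool_rot": TCP orientation; "force": force on the tool from outside, world axes, zero at the start; "torque": the same for the moment, N m; "grip_width": opening from 0.0 (shut) to 1.0 (fully open).
Only numpy, scipy, OpenCV 4.12 (cv2) and the standard library are available. Lean on these libraries where they do the work, as an engineer would, in place of code of your own. Each camera call takes 0.05 s, during which the arm holds its last target.

### The job

Someone has piled up the metalwork class's blocks. Take the pile apart and set each of the four pieces flat and upright on the plate whose painted outline has its shape, centred on the outline, the wooden and steel ones squared up with theirs. Set them down, do not drop them, and leave the copper dish of rivets where it stands.

Things in the scene. Friction and masses are not known exactly. Their poses are not given: they have to be found in the camera images.
- board: brown hardwood forming block with three dark grooves across its top, 130 x 60 x 28 mm (x, y, z), about 0.16 kg, the bottom of the pile, lying on the table. Origin: centre of its underside; x along its length, z up. The steel block and the nylon disc stand side by side on it, about 34 mm either side of its middle along x, in either order.
- steel: square steel bench block 50 x 50 x 28 mm with a black band near its foot and four small dark dimples on top, about 0.5 kg (may vary by a fifth). Origin: centre of its underside; x and y along its sides, turned up to 0.12 rad from the board's.
- nylon: round white nylon block, 50 mm diameter, 28 mm high, top edge chamfered 3 mm, about 0.09 kg. Origin: centre of its underside.
- stake: turned brass stake, 38 mm high, about 0.12 kg: a round foot 34 mm across and 8 mm high, a neck 18 mm across from 13 to 16 mm, and a cylindrical head 24 mm across from 20 to 38 mm above the underside (grip the head). It stands on top of the pile, near the middle of either the steel or the nylon block. Origin: centre of its underside.
- place_board: fixed dark slate-blue plate 150 x 90 x 6 mm (x, y, z) lying on the table, painted on top with a large brown rectangle 136 x 66 mm, long side along x: the place of the wooden block; its middle is the plate's middle. Origin: centre of the plate's underside (the piece rests 6 mm above it); x axis along the 150 mm side.
- place_steel: fixed dark slate-blue plate 150 x 90 x 6 mm (x, y, z) lying on the table, painted on top with a grey square 56 mm wide, its sides along x and y: the place of the steel block; its middle is the plate's middle. Origin: centre of the plate's underside (the piece rests 6 mm above it); x axis along the 150 mm side.
- place_nylon: fixed dark slate-blue plate 150 x 90 x 6 mm (x, y, z) lying on the table, painted on top with a large white circle 56 mm across: the place of the white nylon block; its middle is the plate's middle. Origin: centre of the plate's underside (the piece rests 6 mm above it); x axis along the 150 mm side.
- place_stake: fixed dark slate-blue plate 150 x 90 x 6 mm (x, y, z) lying on the table, painted on top with a small yellow circle 40 mm across: the place of the brass stake; its middle is the plate's middle. Origin: centre of the plate's underside (the piece rests 6 mm above it); x axis along the 150 mm side.
- rivet_dish: loose round copper dish full of rivets, 64 mm across and 22 mm high, standing on the table between the plates; not to be moved. Origin: centre of its underside.

How it is judged (in metres and radians):
At the end, for the whole second after the job is handed in: Each of the four pieces stands upright (within 0.1 rad) and at rest on its own plate, its centre within 13 mm of the plate's middle, touched by no finger; the wooden block's length lies within 0.22 rad of the rectangle's and the steel block's sides within 0.22 rad of the square's (horizontal distance between board and place_board below 0.013 m and z of board in the frame of place_board between 0.003 and 0.01 m and angle between each of board, steel, nylon, stake's own z axis and vertical below 0.1 rad and linear speed of each of board, steel, nylon, stake below 0.02 m/s and angular speed of each of board, steel, nylon, stake below 0.2 rad/s and contact force between the fingers and board below 0.1 N and horizontal distance between steel and place_steel below 0.013 m and z of steel in the frame of place_steel between 0.003 and 0.01 m and contact force between the fingers and steel below 0.1 N and horizontal distance between nylon and place_nylon below 0.013 m and z of nylon in the frame of place_nylon between 0.003 and 0.01 m and contact force between the fingers and nylon below 0.1 N and horizontal distance between stake and place_stake below 0.013 m and z of stake in the frame of place_stake between 0.003 and 0.01 m and contact force between the fingers and stake below 0.1 N and angle between the x axis of board and the x axis of place_board, either way round below 0.22 rad and (angle between the x axis of steel and the x axis of place_steel, either way round below 0.22 rad or angle between the x axis of steel and the y axis of place_steel, either way round below 0.22 rad)).
It fails at once if the dish of rivets is pushed more than 20 mm or tipped more than 0.3 rad (distance of rivet_dish from where it was at the start of the episode above 0.02 m or angle between rivet_dish's own z axis and vertical above 0.3 rad).
It fails at once if a piece is dropped or slammed on its plate (it comes down on it faster than 0.45 m/s, as after a fall of over 1 cm) ((linear speed of board above 0.45 m/s and horizontal distance between board and place_board below 0.06 m and z of board in the frame of place_board below 0.026 m) or (linear speed of steel above 0.45 m/s and horizontal distance between steel and place_steel below 0.06 m and z of steel in the frame of place_steel below 0.026 m) or (linear speed of nylon above 0.45 m/s and horizontal distance between nylon and place_nylon below 0.06 m and z of nylon in the frame of place_nylon below 0.026 m) or (linear speed of stake above 0.45 m/s and horizontal distance between stake and place_stake below 0.06 m and z of stake in the frame of place_stake below 0.026 m)).
It also fails if it takes over 122 s, if anything falls off the work surface, if the arm or the gripper's body presses on something with over 40 N, if the wrist force passes 120 N, or if a joint passes its speed limit or range.

## Working session

There is one attempt and no reset: what is moved stays moved. The work goes in short steps, Python scripts to look and compute and a tool call to move; the robot and the scene stay as the last step left them, time stands still between calls to the robot, and variables do not carry over. Pictures are saved under pics/ and viewed, and the job is handed in when it is done.

Besides the shell and the picture viewer there is one more tool, called after "Emit:" by a JSON object that holds its "api" and its "payload". arm_command: Moves the arm, as the interface text tells. Its arguments: {"type":"object","properties":{"deltas":{"type":"array"},"squeeze":{"type":"number"}},"required":["deltas"]}

```bash
ls; mkdir -p pics; python3 - <<'E'
from bench import robot
import cv2,numpy as np
print(robot.get_state()); print(robot.grip_point_offset)
for n in ("scene","top"):
    im=robot.grab_frame(n); cv2.imwrite(f"pics/{n}0.png",im[:,:,::-1])
    p=robot.camera_params(n); print(n,p)
print(robot.camera_params("wrist"))
E
```

```text
pics
{'clock': 0.0, 'joints': array([ 6.38837623e+01,  5.01190982e+00,  1.00334277e+01,  9.51013742e+01,
       -7.08462492e-05,  8.99997044e+01]), 'qd': array([-0.02339214,  0.01268865,  0.03431872, -0.05330226,  0.00636997,
       -0.03144051]), 'joint_efforts': array([-1.67086735e-03, -5.20390427e+01,  4.64801788e+01,  1.62614178e-02,
       -2.88934393e-05,  6.90864709e-06]), 'tcp_pos': array([0.24199755, 0.49362351, 0.23056613]), 'tool_rot': array([[ 8.97905132e-01, -6.12411405e-04,  4.40188595e-01],
       [-4.40189021e-01, -1.25199999e-03,  8.97904259e-01],
       [ 1.22930857e-06, -9.99999029e-01, -1.39375400e-03]]), 'force': array([-0.59839074,  0.59637037, -0.21477044]), 'torque': array([ 0.03641161, -0.07520801,  0.0551586 ]), 'grip_width': 1.0040755841645512}
0.0187
scene {'intrinsics': array([[533.502941  ,   0.        , 316.43839887],
       [  0.        , 533.502941  , 239.85034896],
       [  0.        ,   0.        ,   1.        ]]), 'R': array([[-0.82002951,  0.57231808, -0.00190537],
       [ 0.40679783,  0.58052033, -0.70534507],
       [-0.40257563, -0.57917887, 
[... 272 characters left out ...]
99990963,  0.00412288],
       [-0.99473861, -0.01314853, -0.10159828],
       [ 0.1016433 , -0.00280116, -0.99481696]]), 't': array([-0.02076348,  0.56122159,  1.45241426])}
{'intrinsics': array([[357.06425734,   0.        , 319.73375273],
       [  0.        , 357.06425734, 239.22734201],
       [  0.        ,   0.        ,   1.        ]]), 'T_tool_cam': array([[-4.70368353e-04,  9.57781082e-01,  2.87498136e-01,
        -7.21430553e-02],
       [-6.31649198e-04, -2.87498395e-01,  9.57780911e-01,
        -1.41450725e-01],
       [ 9.99999690e-01,  2.68911862e-04,  7.40211798e-04,
        -3.33929410e-04],
       [ 0.00000000e+00,  0.00000000e+00,  0.00000000e+00,
         1.00000000e+00]])}
```

View pics/scene0.png

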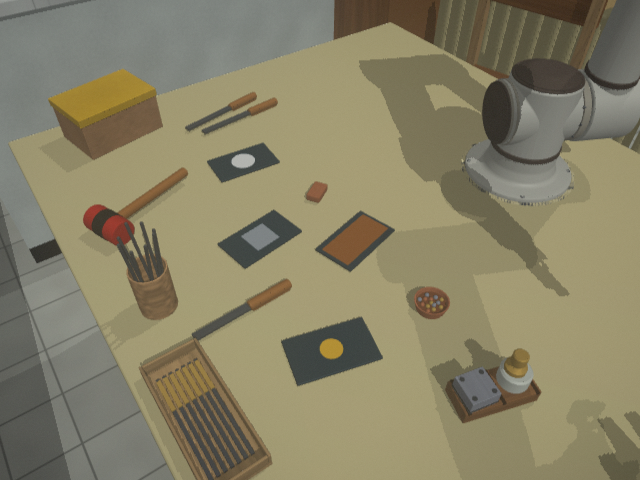

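View pics/top0.png

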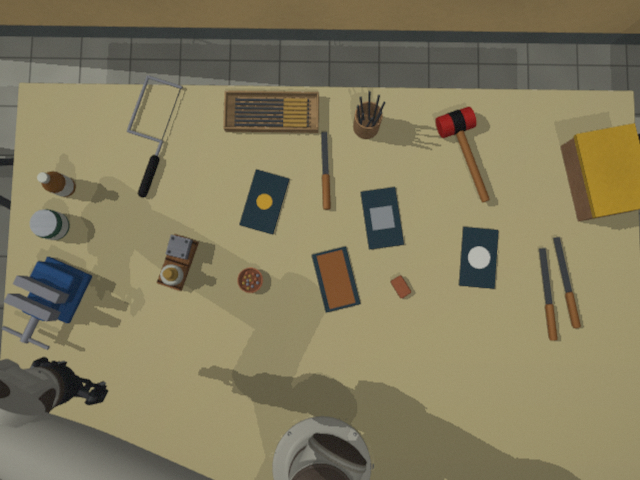

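The top view shows the pile at about (178,262), with steel at (180,246) and nylon with the stake on it at (172,273). The plates are at: stake (265,202), steel (382,218), board (337,279), nylon (480,258). The dish is at (250,280).

```bash
cat > h.py <<'E'
from bench import robot
import numpy as np, cv2
def cam(n, st=None):
    p=robot.camera_params(n); K=p["intrinsics"]
    if n=="wrist":
        T=np.eye(4); T[:3,:3]=st["tool_rot"]; T[:3,3]=st["tcp_pos"]
        M=np.linalg.inv(T@p["T_tool_cam"]); return K,M[:3,:3],M[:3,3]
    return K,np.array(p["R"]),np.array(p["t"])
def toz(uv,z,c):
    K,R,t=c; uv=np.atleast_2d(uv).astype(float)
    d=(np.c_[uv,np.ones(len(uv))]@np.linalg.inv(K).T)@R
    o=-R.T@t
    return (o+d*((z-o[2])/d[:,2])[:,None])[:,:2]
def rect_on(mask,z,c):
    cs,_=cv2.findContours(mask.astype(np.uint8),cv2.RETR_EXTERNAL,cv2.CHAIN_APPROX_NONE)
    k=max(cs,key=cv2.contourArea)[:,0,:]
    P=toz(k,z,c)
    (cx,cy),(w,h),a=cv2.minAreaRect((P*1000).astype(np.float32))
    if w<h: w,h=h,w; a+=90
    return np.round([cx,cy,w,h,(a+90)%180-90],1)
E
python3 - <<'E'
from h import *
for n in ("top","scene"):
    robot.grab_frame(n); c=cam(n)
    for name,z in [("place_board",.006),("place_steel",.006),("place_nylon",.006),("place_stake",.006),("board",.028),("steel",.056),("nylon",.056),("stake",.094),("rivet_dish",.022)]:
        r=robot.silhouettes(name,n)
        for d in r[:2]: print(n,name,round(d["confidence"],2),np.round(d["bbox"]),rect_on(d["region"],z,c))
print(robot.get_state()["clock"])
E
```

```text
top place_board 0.94 [311. 246. 358. 314.] [454.9 -27.7 153.5  92.8  14. ]
top place_board 0.48 [456. 226. 499. 287.] [ 513.9 -386.8  149.9   90.1   -4.6]
top place_steel 0.7 [360. 186. 402. 250.] [ 610.7 -143.3  150.2   90.5    8.9]
top place_nylon 0.64 [457. 223. 496. 287.] [ 513.8 -385.9  149.7   92.6   -4.4]
top place_stake 0.79 [238. 170. 292. 232.] [647.4 155.7 152.1  94.7 -15.4]
top place_stake 0.48 [167. 238. 192. 259.] [529.7 365.9  56.8  53.2  73.8]
top board 0.94 [156. 239. 199. 292.] [490.  362.6 129.5  65.  -17.8]
top steel 0.57 [168. 238. 191. 257.] [525.6 354.   55.   49.9  76.3]
top steel 0.35 [158. 239. 202. 292.] [489.1 355.  127.   64.5 -17.7]
top nylon 0.71 [159. 264. 185. 284.] [459.9 370.5  55.8  45.9 -89.3]
top stake 0.64 [161. 263. 177. 279.] [459.2 362.4  34.5  33.7 -43.5]
top stake 0.36 [456. 225. 497. 288.] [ 508.  -364.9  140.6   85.    -4.6]
top rivet_dish 0.96 [235. 267. 260. 292.] [449.8 185.7  60.5  58.9 -25.3]
scene place_board 0.57 [315. 210. 398. 270.] [456.3 -29.5 154.3  94.5  14.8]
scene place_steel 0.89 [217. 211. 301. 270.] [ 612.4 -145.3  150.7   92.6    9.4]
scene place_nylon 0.74 [209. 142. 280. 181.] [ 514.  -388.3  148.    95.1   -4.1]
scene place_stake 0.56 [280. 316. 383. 384.] [650.2 153.2 151.6  92.8 -15.3]
scene board 0.83 [445. 366. 541. 423.] [500.  366.8 138.2  69.2 -17.8]
scene steel 0.89 [452. 366. 501. 410.] [535.4 358.5  62.1  58.3 -13.6]
scene nylon 0.65 [493. 361. 534. 394.] [473.6 377.2  55.9  52.9  40.7]
scene stake 0.95 [505. 348. 529. 378.] [476.6 375.2  52.4  31.6   6.9]
scene stake 0.22 [218. 211. 301. 267.] [649.3 -64.9 137.5  82.9   8. ]
scene rivet_dish 0.9 [414. 287. 450. 319.] [453.2 186.1  69.4  62.2  55. ]
1.1
```

Emit:
{"api": "arm_command", "payload": {"deltas": [[56,3,-2,0,1],[56,3,-2,0,1],[56,3,-2,0,1],[56,3,-2,0,1],[56,3,-2,0,1],[0,0,0,-0.145,1],[0,0,0,0,1]]}}

```text
clock: 1.98
tcp_pos: [0.4968, 0.3581, 0.2149]
tool_rot: [[0.953, -0.0, 0.302], [-0.302, 0.001, 0.953], [-0.0, -1.0, 0.001]]
force: [0.6, 0.1, -0.1]
grip_width: 1.0
```

```bash
cat > w.py <<'E'
import sys
from h import *
st=robot.get_state(); c=cam("wrist",st); im=robot.grab_frame("wrist"); cv2.imwrite(f"pics/{sys.argv[1]}.png",im[:,:,::-1])
print(np.round(st["clock"],2),np.round(st["tcp_pos"]*1000,1),"zyaw",np.round(np.degrees(np.arctan2(st["tool_rot"][1,2],st["tool_rot"][0,2])),1),"tilt",np.round(st["tool_rot"][2],4),np.round(st["force"],1),st["grip_width"])
for a in sys.argv[2:]:
    name,z=a.split(":")
    for d in robot.silhouettes(name,"wrist")[:2]: print(name,round(d["confidence"],2),np.round(d["bbox"]),rect_on(d["region"],float(z),c))
E
python3 w.py w1 stake:.094 nylon:.056 steel:.056 board:.028
```

```text
1.98 [496.8 358.1 214.9] zyaw 72.5 tilt [-3.e-04 -1.e+00  7.e-04] [ 0.6  0.1 -0.1] 1.000111846877414
stake 0.67 [299. 156. 338. 200.] [457.9 369.2  29.7  29.2 -80.7]
steel 0.95 [300. 222. 358. 282.] [525.1 356.8  55.5  50.3 -12.9]
board 0.84 [291. 133. 361. 269.] [492.  363.8 128.6  60.6 -17.5]
```

View pics/w1.png

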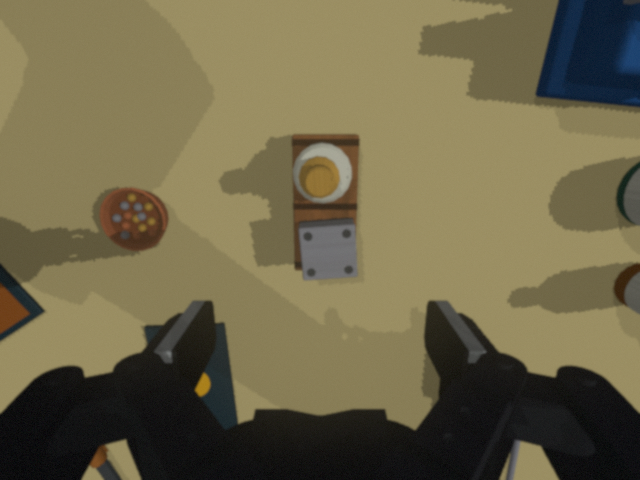

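The wrist view shows the stake head at about (320,178), on nylon centred near (323,173). The steel top spans about (300..357, 220..280).

```bash
cat > m1.py <<'E'
from h import *
st=robot.get_state(); c=cam("wrist",st); im=cv2.imread("pics/w1.png")
hsv=cv2.cvtColor(im,cv2.COLOR_BGR2HSV)
roi=np.zeros(im.shape[:2],np.uint8); roi[138:208,290:352]=1
wh=((hsv[...,1]<70)&(hsv[...,2]>110)&(roi>0))
k=cv2.convexHull(np.argwhere(wh)[:,::-1].astype(np.int32))
print("nylon px",cv2.minEnclosingCircle(k))
print("nylon",toz(cv2.minEnclosingCircle(k)[0],.0545,c)*1000)
print("stake",toz((321,181),.094,c)*1000, toz((320,175),.094,c)*1000)
print("steel px pts",toz([(302,222),(355,220),(357,278),(304,281)],.056,c)*1000)
E
python3 m1.py
python3 -c "
import cv2;im=cv2.imread('pics/w1.png')[120:290,270:380];cv2.imwrite('pics/w1c.png',cv2.resize(im,None,fx=3.5,fy=3.5,interpolation=2))"
```

```text
nylon px ((322.4439392089844, 172.6401824951172), 29.891002655029297)
nylon [[458.63265135 373.05645163]]
stake [[459.92287558 371.16758547]] [[455.54790232 371.77408585]]
steel px pts [[493.55174829 343.57585058]
 [505.64391723 387.90525331]
 [558.36646173 374.85004788]
 [546.67600507 327.95436273]]
```

View pics/w1c.png

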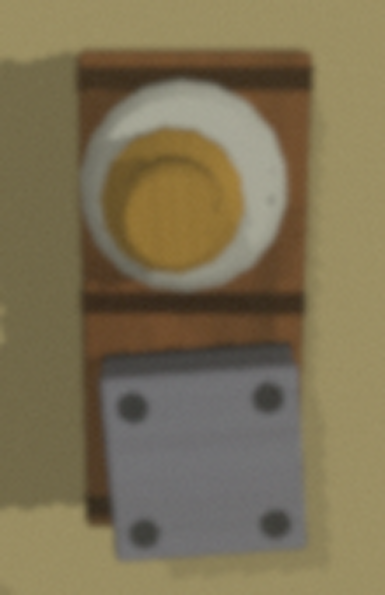

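```bash
python3 - <<'E'
from h import *
c=cam("wrist",robot.get_state())
print("stake",toz((320.3,182),.094,c)*1000)
d=np.array([(133,407),(267,398),(275,523),(144,532)])/3.5+[270,120]
P=toz(d,.056,c)*1000; print("steel",P.mean(0)); 
for i in range(4):
    v=P[(i+1)%4]-P[i]; print(np.linalg.norm(v),np.degrees(np.arctan2(v[1],v[0]))%90)
b=np.array([(80,52),(310,52)])/3.5+[270,120]
print(toz(b,.028,c)*1000)
E
```

```text
stake [[460.46534798 370.45967372]]
steel [527.72447337 357.13281996]
33.632529354134896 76.51370280318766
33.628658503381885 77.28887342599117
33.89774845632254 76.71960834947306
33.74793452822862 76.8362060010603
[[422.06114848 357.32531165]
 [439.4881082  412.74709515]]
```

Emit:
{"api": "arm_command", "payload": {"deltas": [[-38,0,1,0,1],[0,45,0,0,1],[0,45,0,0,1],[0,30,0,0,1],[0,0,0,0,1]]}}

```text
clock: 2.85
tcp_pos: [0.4566, 0.3748, 0.0944]
tool_rot: [[0.954, 0.004, 0.301], [-0.301, 0.004, 0.954], [0.002, -1.0, 0.005]]
force: [0.5, -0.7, 0.5]
grip_width: 1.004
```

```bash
python3 w.py w2
```

```text
2.85 [456.6 374.8  94.4] zyaw 72.5 tilt [ 0.0023 -1.      0.0049] [ 0.5 -0.7  0.5] 1.0038093102167551
```

View pics/w2.png

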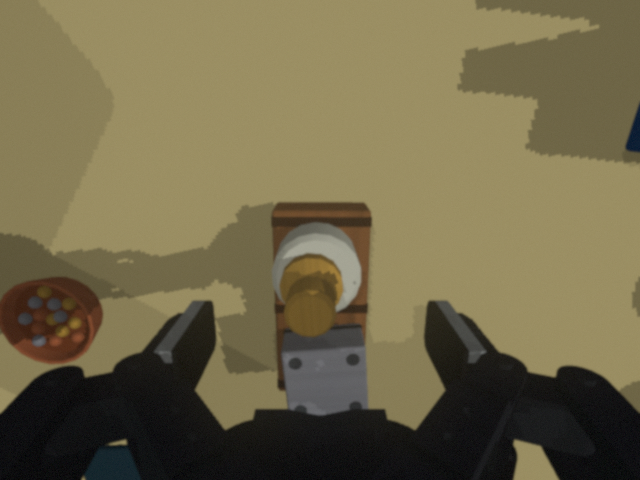

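The wrist view shows the stake's head top at about (311,312). It sits between the fingers, slightly to the left of their centre line.

```bash
python3 - <<'E'
from h import *
st=robot.get_state();c=cam("wrist",st)
p=toz((311,312),.094,c)[0]; print(p*1000, (st["tool_rot"].T@np.r_[p-st["tcp_pos"][:2],0])*1000)
E
```

```text
[460.63758212 369.79857934] [ 4.87179784 -0.0121413  -4.26079225]
```

Emit:
{"api": "arm_command", "payload": {"deltas": [[4.5,0,-4.2,0,1],[0,15,0,0,1],[0,13,0,0,1],[0,0,0,0,1]]}}

```text
clock: 3.4
tcp_pos: [0.4622, 0.3711, 0.0704]
tool_rot: [[0.953, 0.01, 0.302], [-0.302, 0.009, 0.953], [0.007, -1.0, 0.012]]
force: [-0.4, -0.8, 0.4]
grip_width: 0.993
```

Emit:
{"api": "arm_command", "payload": {"deltas": [[-1,4,0,0,1],[0,0,0,0,0],[0,0,0,0,0],[0,0,0,0,0],[0,0,0,0,0],[0,0,0,0,0]], "squeeze": 40}}

```text
clock: 4.15
tcp_pos: [0.4615, 0.3716, 0.067]
tool_rot: [[0.953, 0.011, 0.302], [-0.302, 0.01, 0.953], [0.007, -1.0, 0.012]]
force: [0.6, -0.5, -1.0]
grip_width: 0.268
```

Emit:
{"api": "arm_command", "payload": {"deltas": [[0,-30,0,0,0],[0,-50,0,0,0],[49,0,-30,0,0],[49,0,-30,0,0],[49,0,-30,0,0],[49,0,-30,0,0],[49,0,-30,0,0],[0,0,0,0,0]]}}

```text
clock: 5.15
tcp_pos: [0.6545, 0.1486, 0.1471]
tool_rot: [[0.955, 0.01, 0.298], [-0.298, 0.009, 0.955], [0.007, -1.0, 0.012]]
force: [-0.5, 0.2, -1.2]
grip_width: 0.27
```

```bash
python3 w.py w3 place_stake:.006
```

```text
5.15 [654.5 148.6 147.1] zyaw 72.7 tilt [ 0.0065 -0.9999  0.012 ] [-0.5  0.2 -1.2] 0.27024750277462584
place_stake 0.61 [256. 119. 381. 299.] [649.6 153.8 148.6  90.4 -15.2]
place_stake 0.27 [498.   2. 600.  12.] [554.2 347.5  70.2   7.2  72.9]
```

View pics/w3.png

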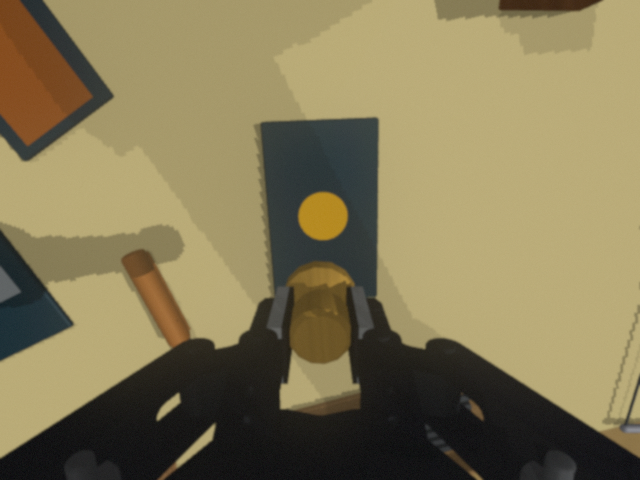

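```bash
python3 - <<'E'
from h import *
st=robot.get_state();c=cam("wrist",st)
p=toz((323,216),.006,c)[0]; print(p*1000, (st["tool_rot"].T@np.r_[p-st["tcp_pos"][:2],0])*1000)
E
```

```text
[648.198919   157.06819833] [-6.01541403  0.01510475  4.12895596]
```

Emit:
{"api": "arm_command", "payload": {"deltas": [[-6.5,0,4,0,0],[0,40,0,0,0],[0,40,0,0,0],[0,30,0,0,0],[0,0,0,0,0]]}}

```text
clock: 5.88
tcp_pos: [0.6444, 0.1665, 0.0373]
tool_rot: [[0.958, 0.012, 0.286], [-0.287, 0.012, 0.958], [0.008, -1.0, 0.015]]
force: [-1.1, 0.2, -1.0]
grip_width: 0.266
```

```bash
python3 w.py w4
```

```text
5.88 [644.4 166.5  37.3] zyaw 73.4 tilt [ 0.0077 -0.9999  0.0149] [-1.1  0.2 -1. ] 0.2657929776819203
```

View pics/w4.png

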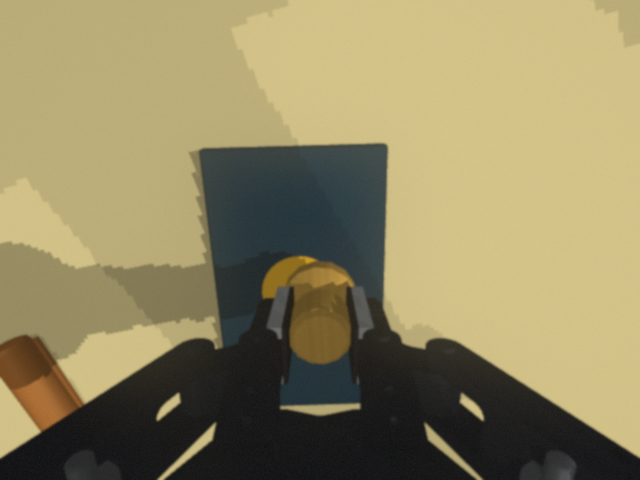

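Emit:
{"api": "arm_command", "payload": {"deltas": [[8,0,-9.3,0,0],[0,0,0,0,0],[0,8,0,0,0],[0,0,0,0,0]]}}

```text
clock: 6.42
tcp_pos: [0.6528, 0.156, 0.036]
tool_rot: [[0.958, 0.021, 0.286], [-0.286, 0.014, 0.958], [0.016, -1.0, 0.02]]
force: [-0.4, -0.3, -0.7]
grip_width: 0.265
```

```bash
python3 w.py w5; python3 - <<'E'
import cv2
cv2.imwrite('pics/w5c.png',cv2.resize(cv2.imread('pics/w5.png')[220:400,200:420],None,fx=3,fy=3))
E
```

```text
6.42 [652.8 156.   36. ] zyaw 73.4 tilt [ 0.016  -0.9997  0.0198] [-0.4 -0.3 -0.7] 0.2647560969742513
```

View pics/w5c.png

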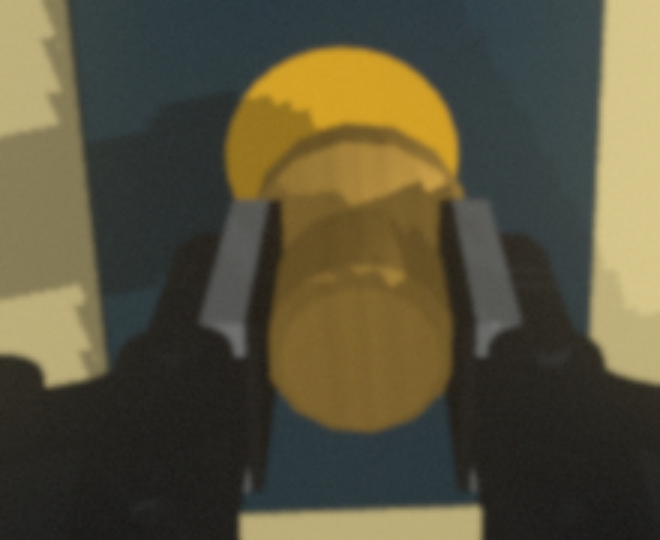

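Emit:
{"api": "arm_command", "payload": {"deltas": [[0,0,0,0,0],[0,0,0,0,0]]}}

```text
clock: 6.72
tcp_pos: [0.6531, 0.1562, 0.0367]
tool_rot: [[0.958, 0.022, 0.285], [-0.286, 0.015, 0.958], [0.017, -1.0, 0.02]]
force: [-0.1, -0.0, -0.7]
grip_width: 0.266
```

Emit:
{"api": "arm_command", "payload": {"deltas": [[0,4,0,0,0]]}}

```text
clock: 6.85
tcp_pos: [0.6534, 0.1563, 0.0329]
tool_rot: [[0.958, 0.022, 0.285], [-0.286, 0.015, 0.958], [0.017, -1.0, 0.021]]
force: [-1.6, -0.2, -0.2]
grip_width: 0.267
```

Emit:
{"api": "arm_command", "payload": {"deltas": [[0,0,0,0,0]]}}

```text
clock: 6.98
tcp_pos: [0.6532, 0.1563, 0.0323]
tool_rot: [[0.958, 0.022, 0.285], [-0.286, 0.015, 0.958], [0.017, -1.0, 0.02]]
force: [-0.3, -0.2, -2.4]
grip_width: 0.265
```

```bash
python3 -c "
from bench import robot;print(robot.get_state())"
```

```text
{'clock': 6.975, 'joints': array([13.229947  , 20.79322404,  6.70581841, 74.51614657,  0.53088646,
       29.83344379]), 'qd': array([-0.00454366, -0.25771696,  0.38669648, -0.01220837, -0.05028847,
       -0.09625061]), 'joint_efforts': array([-2.74616839e-03, -7.01163054e+01,  4.73340833e+01, -3.87202464e-01,
        3.30590503e-02,  4.60147876e-04]), 'tcp_pos': array([0.65315152, 0.1562682 , 0.03231509]), 'tool_rot': array([[ 0.9581588 ,  0.02160186,  0.28542087],
       [-0.28575932,  0.01459679,  0.95819024],
       [ 0.01653247, -0.99966009,  0.02015897]]), 'force': array([-0.34582434, -0.18966175, -2.44083112]), 'torque': array([ 0.01430634,  0.0699071 , -0.00498216]), 'grip_width': 0.2650715415426968}
```

```bash
python3 - <<'E'
from h import *
st=dict(robot.get_state());st["tcp_pos"]=np.array([.6528,.156,.036])
c=cam("wrist",st)
a=toz([(275.3,270),(353.3,270),(314.5,235.3)],.006,c)*1000; print(a)
x=st["tool_rot"][:2,0]; print(a[2]+20*x/np.linalg.norm(x), (a[0]+a[1])/2)
E
```

```text
[[642.5832582  135.47849141]
 [654.34707396 173.82454317]
 [630.616362   160.10167983]]
[649.78215743 154.38571223] [648.46516608 154.65151729]
```

Emit:
{"api": "arm_command", "payload": {"deltas": [[-2.4,0,-2.6,0,0],[0,0,0,0,0],[0,5,0,0,0],[0,5,0,0,0],[0,0,0,0,0]]}}

```text
clock: 7.6
tcp_pos: [0.6499, 0.1544, 0.0213]
tool_rot: [[0.958, 0.021, 0.285], [-0.286, 0.014, 0.958], [0.016, -1.0, 0.02]]
force: [-0.3, 0.4, -0.6]
grip_width: 0.264
```

Emit:
{"api": "arm_command", "payload": {"deltas": [[0,2.5,0,0,0],[0,0,0,0,0]]}}

```text
clock: 7.85
tcp_pos: [0.65, 0.1545, 0.0185]
tool_rot: [[0.958, 0.021, 0.285], [-0.286, 0.014, 0.958], [0.016, -1.0, 0.02]]
force: [0.0, -0.8, -1.1]
grip_width: 0.266
```

Emit:
{"api": "arm_command", "payload": {"deltas": [[0,1.2,0,0,0],[0,0,0,0,0]]}}

```text
clock: 8.1
tcp_pos: [0.6502, 0.1546, 0.0175]
tool_rot: [[0.958, 0.022, 0.285], [-0.286, 0.015, 0.958], [0.016, -1.0, 0.02]]
force: [-1.2, -0.0, -0.2]
grip_width: 0.263
```

Emit:
{"api": "arm_command", "payload": {"deltas": [[0,1.0,0,0,0],[0,0,0,0,0]]}}

```text
clock: 8.35
tcp_pos: [0.6506, 0.1546, 0.0173]
tool_rot: [[0.958, 0.023, 0.285], [-0.286, 0.015, 0.958], [0.017, -1.0, 0.021]]
force: [-0.6, -0.9, -0.3]
grip_width: 0.266
```

Emit:
{"api": "arm_command", "payload": {"deltas": [[0,0,0,0,0.4],[0,0,0,0,0.4],[0,0,0,0,0.7],[0,0,0,0,0.7],[0,-20,0,0,0.7],[0,-30,0,0,1],[0,-30,0,0,1],[0,0,0,0,1]]}}

```text
clock: 9.35
tcp_pos: [0.6491, 0.1535, 0.1041]
tool_rot: [[0.958, 0.025, 0.285], [-0.286, 0.015, 0.958], [0.02, -1.0, 0.022]]
force: [0.3, -0.5, -0.2]
grip_width: 1.003
```

```bash
python3 w.py w6 stake:.044 place_stake:0.006
```

```text
9.35 [649.1 153.5 104.1] zyaw 73.4 tilt [ 0.0199 -0.9996  0.0221] [ 0.3 -0.5 -0.2] 1.0026809220715662
stake 0.62 [294. 215. 345. 277.] [ 6.439e+02  1.563e+02  3.600e+01  2.920e+01 -3.000e-01]
place_stake 0.81 [245. 126. 383. 332.] [649.2 153.9 148.7  88.9 -15.1]
```

View pics/w6.png

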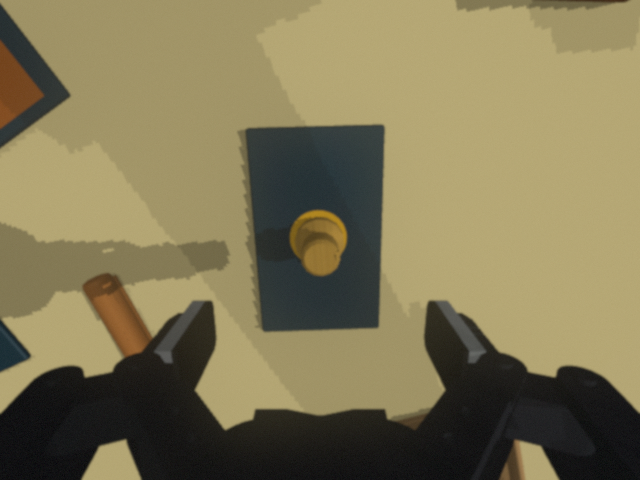

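Stake stands upright on its circle (foot at about (319,235), ring just visible around it). Next is the nylon.

Emit:
{"api": "arm_command", "payload": {"deltas": [[-41,0,26,0,1],[-41,0,26,0,1],[-41,0,26,0,1],[-41,0,26,0,1],[-41,0,26,0,1],[-30,0,20,0,1],[0,0,0,0,1],[0,0,0,0,1]]}}

```text
clock: 10.5
tcp_pos: [0.4561, 0.3671, 0.0891]
tool_rot: [[0.958, 0.007, 0.287], [-0.287, 0.007, 0.958], [0.005, -1.0, 0.009]]
force: [-0.3, -1.3, 0.6]
grip_width: 1.003
```

```bash
python3 w.py w7 nylon:.056 steel:.056
```

```text
10.5 [456.1 367.1  89.1] zyaw 73.3 tilt [ 0.005  -1.      0.0085] [-0.3 -1.3  0.6] 1.0029526797620776
nylon 0.87 [284. 223. 377. 320.] [456.1 371.4  54.   48.    4.9]
steel 0.71 [293. 328. 380. 419.] [517.1 358.2  61.2  50.3 -13.2]
```

View pics/w7.png

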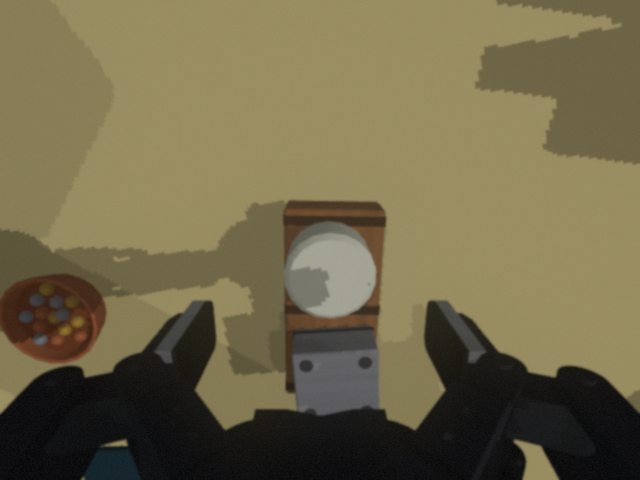

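```bash
python3 - <<'E'
from h import *
st=robot.get_state();c=cam("wrist",st)
for q in [(332,276),(332,272)]:
    p=toz(q,.055,c)[0]; print(p*1000, (st["tool_rot"].T@np.r_[p-st["tcp_pos"][:2],0])*1000)
E
```

```text
[459.73403812 372.5364341 ] [1.19092258 0.06487151 6.45797028]
[457.53862108 373.17239865] [-1.09459252  0.05268149  6.43390798]
```

Emit:
{"api": "arm_command", "payload": {"deltas": [[0.3,0,6,0,1],[0,0,0,0,1],[0,20,0,0,1],[0,18,0,0,1],[0,10,0,0,1],[0,0,0,0,1]]}}

```text
clock: 11.4
tcp_pos: [0.4612, 0.3717, 0.0399]
tool_rot: [[0.957, 0.008, 0.291], [-0.292, 0.007, 0.957], [0.006, -1.0, 0.009]]
force: [0.1, -0.1, 0.8]
grip_width: 0.998
```

Emit:
{"api": "arm_command", "payload": {"deltas": [[-2.8,0,0.5,0,1],[0,4,0,0,1],[0,4,0,0,1],[0,0,0,0,1]]}}

```text
clock: 11.9
tcp_pos: [0.4591, 0.3737, 0.0329]
tool_rot: [[0.957, 0.01, 0.291], [-0.291, 0.009, 0.957], [0.007, -1.0, 0.011]]
force: [-0.4, -0.4, 0.6]
grip_width: 0.999
```

Emit:
{"api": "arm_command", "payload": {"deltas": [[0,0,0,0,0.3],[0,0,0,0,0.3],[0,0,0,0,0.3],[0,0,0,0,0.3],[0,0,0,0,0.3]]}}

```text
clock: 12.52
tcp_pos: [0.4594, 0.3739, 0.0336]
tool_rot: [[0.957, 0.011, 0.291], [-0.291, 0.009, 0.957], [0.007, -1.0, 0.012]]
force: [0.1, 1.0, 0.3]
grip_width: 0.569
```

```bash
python3 w.py w8
```

```text
12.52 [459.4 373.9  33.6] zyaw 73.1 tilt [ 0.0075 -0.9999  0.0121] [0.1 1.  0.3] 0.569183907622456
```

View pics/w8.png

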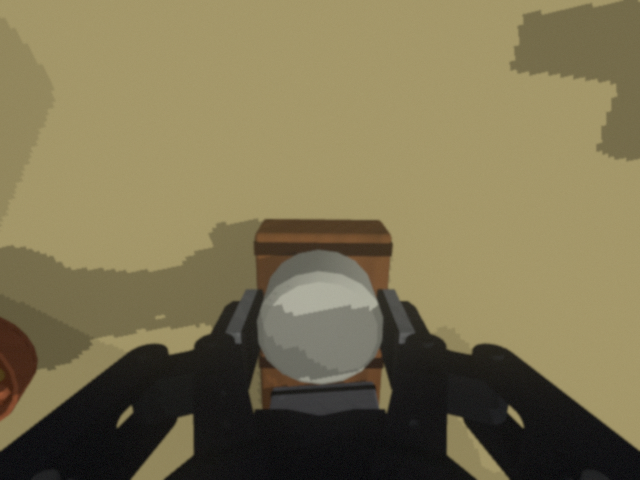

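Emit:
{"api": "arm_command", "payload": {"deltas": [[0,-10,0,0,0.3],[0,-30,0,0,0.3],[0,-35,0,0,0.3],[0,-20,0,0,0.3],[0,0,0,0,0.3]], "squeeze": 50}}

```text
clock: 13.2
tcp_pos: [0.458, 0.3726, 0.1325]
tool_rot: [[0.957, 0.01, 0.291], [-0.291, 0.009, 0.957], [0.007, -1.0, 0.011]]
force: [0.4, 0.4, -1.1]
grip_width: 0.564
```

```bash
python3 w.py w9
```

```text
13.2 [458.  372.6 132.5] zyaw 73.1 tilt [ 0.0069 -0.9999  0.0112] [ 0.4  0.4 -1.1] 0.5639854882363485
```

View pics/w9.png

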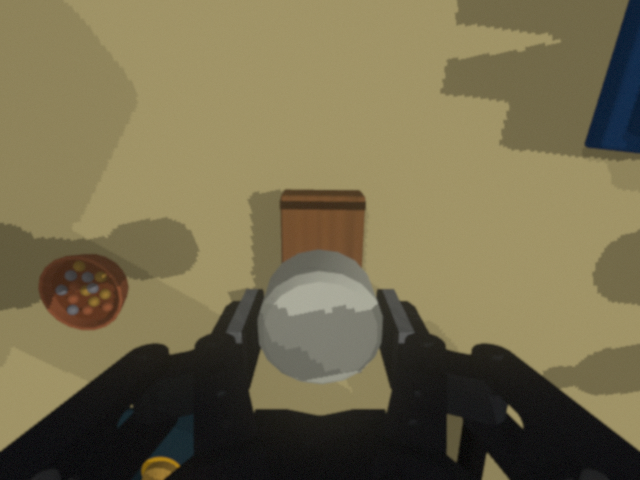

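The nylon is held between the pads at about (320,318), with only bare board below. I'll carry it over.

Emit:
{"api": "arm_command", "payload": {"deltas": [[20,0,-51,0,0.3],[20,0,-51,0,0.3],[20,0,-51,0,0.3],[20,0,-51,0,0.3],[20,0,-51,0,0.3],[20,0,-51,0,0.3],[20,0,-51,0,0.3],[0,0,0,0,0.3]]}}

```text
clock: 14.25
tcp_pos: [0.4843, -0.0217, 0.118]
tool_rot: [[0.957, -0.003, 0.289], [-0.289, 0.004, 0.957], [-0.004, -1.0, 0.003]]
force: [0.0, 0.0, -1.3]
grip_width: 0.563
```

Emit:
{"api": "arm_command", "payload": {"deltas": [[19,0,-45,0,0.3],[19,0,-45,0,0.3],[19,0,-45,0,0.3],[19,0,-45,0,0.3],[19,0,-45,0,0.3],[19,0,-45,0,0.3],[10,0,-30,0,0.3],[0,0,0,0,0.3]]}}

```text
clock: 15.25
tcp_pos: [0.517, -0.3474, 0.1059]
tool_rot: [[0.959, -0.012, 0.283], [-0.283, 0.012, 0.959], [-0.015, -1.0, 0.008]]
force: [0.1, 0.4, -0.0]
grip_width: 0.565
```

```bash
python3 w.py w10 place_nylon:.006
```

```text
15.25 [ 517.  -347.4  105.9] zyaw 73.6 tilt [-0.0148 -0.9999  0.0077] [ 0.1  0.4 -0. ] 0.5654655388782616
place_nylon 0.66 [173. 136. 325. 313.] [ 496.9 -386.8  114.1   90.    -4.2]
```

View pics/w10.png

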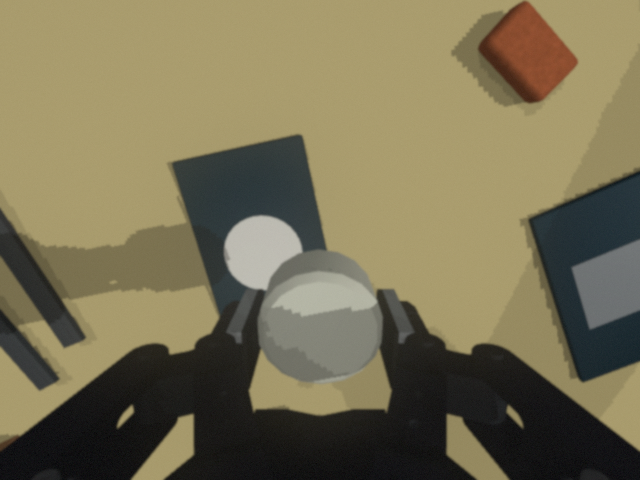

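```bash
cat > t.py <<'E'
import sys
from h import *
u,v,z=map(float,sys.argv[1:4])
st=robot.get_state();c=cam("wrist",st)
p=toz((u,v),z,c)[0]; print(np.round(p*1000,1), "tool",np.round((st["tool_rot"].T@np.r_[p-st["tcp_pos"][:2],0])*1000,1))
E
python3 t.py 263 252 .006
```

```text
[ 513.8 -386.3] tool [  8.3  -0.4 -40. ]
```

Emit:
{"api": "arm_command", "payload": {"deltas": [[4,0,-20,0,0.3],[4,0,-19,0,0.3],[0,0,0,0,0.3],[0,25,0,0,0.3],[0,25,0,0,0.3],[0,15,0,0,0.3],[0,0,0,0,0.3]]}}

```text
clock: 16.23
tcp_pos: [0.514, -0.3845, 0.0403]
tool_rot: [[0.96, -0.011, 0.279], [-0.279, 0.012, 0.96], [-0.013, -1.0, 0.008]]
force: [-1.0, 1.1, -0.4]
grip_width: 0.564
```

```bash
python3 w.py w11 place_nylon:.006
```

```text
16.23 [ 514.  -384.5   40.3] zyaw 73.8 tilt [-0.0133 -0.9999  0.0082] [-1.   1.1 -0.4] 0.5638060634763262
place_nylon 0.59 [192. 118. 402. 403.] [ 487.4 -386.4   94.7   88.8   -4.8]
```

View pics/w11.png

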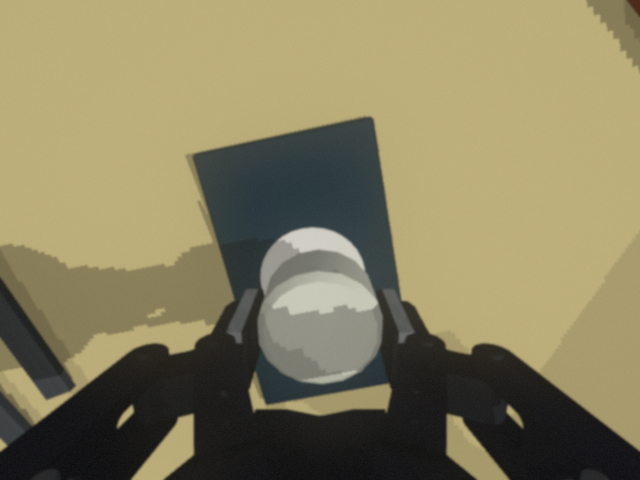

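Emit:
{"api": "arm_command", "payload": {"deltas": [[0.6,0,-2.2,0,0.3],[0,0,0,0,0.3],[0,10,0,0,0.3],[0,9,0,0,0.3],[0,4,0,0,0.3],[0,0,0,0,0.3]]}}

```text
clock: 17.08
tcp_pos: [0.5153, -0.3878, 0.0193]
tool_rot: [[0.96, -0.006, 0.279], [-0.279, 0.009, 0.96], [-0.009, -1.0, 0.006]]
force: [0.5, 0.4, -1.1]
grip_width: 0.56
```

Emit:
{"api": "arm_command", "payload": {"deltas": [[0,2,0,0,0.3],[0,0,0,0,0.3]]}}

```text
clock: 17.32
tcp_pos: [0.5153, -0.3878, 0.0173]
tool_rot: [[0.96, -0.006, 0.279], [-0.279, 0.008, 0.96], [-0.008, -1.0, 0.006]]
force: [-0.1, -0.3, -1.1]
grip_width: 0.564
```

Emit:
{"api": "arm_command", "payload": {"deltas": [[-1,3,0.5,0,0.3],[0,0,0,0,0.3],[0,1.2,0,0,0.3],[0,0,0,0,0.3]]}}

```text
clock: 17.82
tcp_pos: [0.5146, -0.3871, 0.0132]
tool_rot: [[0.96, -0.006, 0.279], [-0.279, 0.008, 0.96], [-0.008, -1.0, 0.006]]
force: [0.2, -0.4, -0.8]
grip_width: 0.562
```

Emit:
{"api": "arm_command", "payload": {"deltas": [[0,1,0,0,0.3],[0,0,0,0,0.3]]}}

```text
clock: 18.08
tcp_pos: [0.5147, -0.3871, 0.0122]
tool_rot: [[0.96, -0.006, 0.279], [-0.279, 0.008, 0.96], [-0.008, -1.0, 0.006]]
force: [0.2, -0.3, -1.4]
grip_width: 0.561
```

Emit:
{"api": "arm_command", "payload": {"deltas": [[0,1,0,0,0.3],[0,0,0,0,0.3]]}}

```text
clock: 18.32
tcp_pos: [0.5147, -0.3872, 0.012]
tool_rot: [[0.96, -0.005, 0.279], [-0.279, 0.008, 0.96], [-0.007, -1.0, 0.006]]
force: [0.9, 0.5, 0.2]
grip_width: 0.565
```

Emit:
{"api": "arm_command", "payload": {"deltas": [[0,0,0,0,0.7],[0,0,0,0,0.7],[0,0,0,0,1],[0,0,0,0,1],[0,-20,0,0,1],[0,-40,0,0,1],[0,-40,0,0,1],[0,0,0,0,1]]}}

```text
clock: 19.32
tcp_pos: [0.5155, -0.3881, 0.1193]
tool_rot: [[0.96, -0.003, 0.279], [-0.279, 0.006, 0.96], [-0.005, -1.0, 0.005]]
force: [0.5, -0.1, 0.1]
grip_width: 1.0
```

```bash
python3 w.py w12 place_nylon:.006 nylon:.034
```

```text
19.32 [ 515.5 -388.1  119.3] zyaw 73.8 tilt [-0.0049 -1.      0.0049] [ 0.5 -0.1  0.1] 0.999934292526275
place_nylon 0.57 [234. 117. 391. 328.] [ 514.3 -388.8  148.5   89.1   -4.7]
nylon 0.94 [283. 201. 358. 281.] [ 513.7 -387.1   51.8   48.5  -43. ]
```

View pics/w12.png

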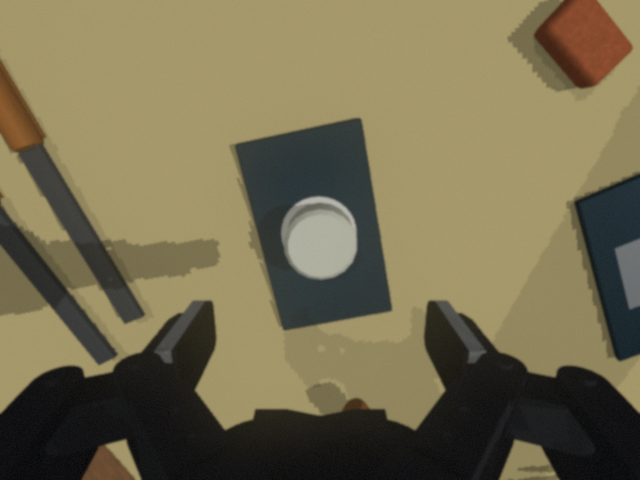

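The nylon sits centred and flat at about (320,238). Back to the pile for the steel.

Emit:
{"api": "arm_command", "payload": {"deltas": [[-14,0,51,0,1],[-14,0,51,0,1],[-14,0,51,0,1],[-14,0,51,0,1],[-14,0,51,0,1],[-14,0,51,0,1],[-14,0,51,0,1],[0,0,0,-0.052,1]]}}

```text
clock: 20.48
tcp_pos: [0.5139, -0.0048, 0.1079]
tool_rot: [[0.973, -0.024, 0.23], [-0.229, 0.015, 0.973], [-0.027, -1.0, 0.009]]
force: [0.1, 0.0, -0.6]
grip_width: 1.001
```

Emit:
{"api": "arm_command", "payload": {"deltas": [[-10,0,48,0,1],[-10,0,48,0,1],[-10,0,48,0,1],[-10,0,48,0,1],[-10,0,48,0,1],[-10,0,48,0,1],[-5,0,32,0,1],[0,0,0,0,1]]}}

```text
clock: 21.48
tcp_pos: [0.5183, 0.331, 0.1017]
tool_rot: [[0.973, -0.039, 0.229], [-0.228, 0.009, 0.974], [-0.04, -0.999, -0.0]]
force: [-0.3, -1.3, 0.5]
grip_width: 1.006
```

```bash
python3 w.py w13 steel:.056
```

```text
21.48 [518.3 331.  101.7] zyaw 76.8 tilt [-4.000e-02 -9.992e-01 -2.000e-04] [-0.3 -1.3  0.5] 1.0056844466593826
steel 0.57 [323. 225. 414. 318.] [525.1 356.   55.2  49.1 -13.2]
```

View pics/w13.png

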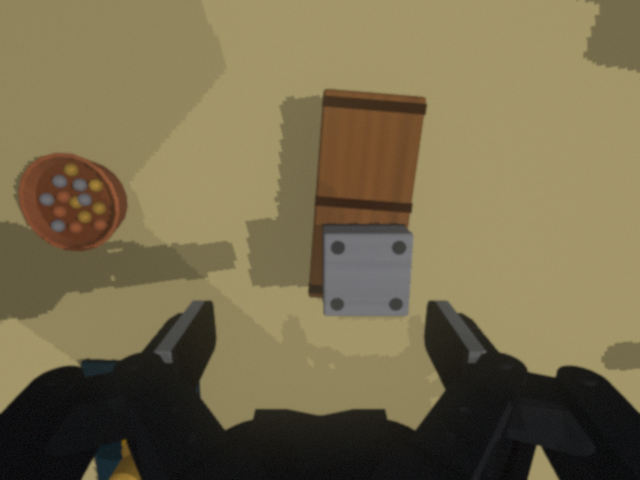

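```bash
python3 t.py 367.5 276 .056; python3 t.py 368 248 .056;python3 t.py 369 155 .028
```

```text
[528.5 354. ] tool [ 3.9 -0.2 26.6]
[512.4 357.5] tool [-12.5   0.5  26.3]
[464.7 371.4] tool [-62.    2.5  28.9]
```

Emit:
{"api": "arm_command", "payload": {"deltas": [[4,0,13,0,1],[3,0,12,0,1],[0,0,0,0,1],[0,15,0,0,1],[0,15,0,0,1],[0,0,0,0,1]]}}

```text
clock: 22.32
tcp_pos: [0.5309, 0.3503, 0.0687]
tool_rot: [[0.971, -0.04, 0.234], [-0.234, 0.008, 0.972], [-0.041, -0.999, -0.002]]
force: [-0.5, 0.4, -0.8]
grip_width: 1.0
```

```bash
python3 w.py w14 
```

```text
22.32 [530.9 350.3  68.7] zyaw 76.5 tilt [-0.0409 -0.9992 -0.002 ] [-0.5  0.4 -0.8] 0.9995498563436829
```

View pics/w14.png

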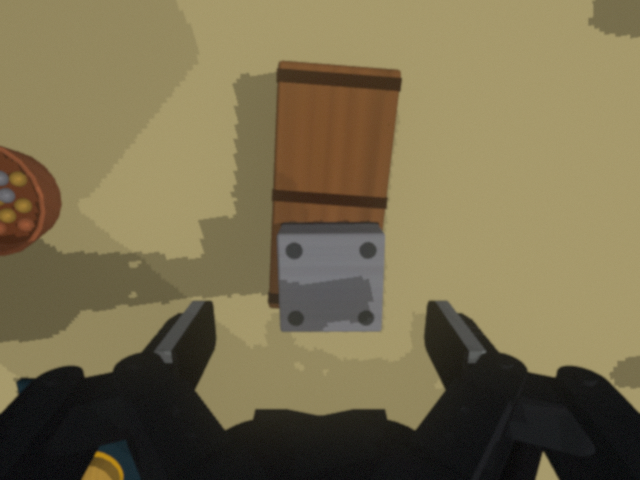

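```bash
python3 t.py 331 284 .056
```

```text
[528.3 356.2] tool [-4.1  0.2  4.9]
```

Emit:
{"api": "arm_command", "payload": {"deltas": [[-2.5,0,4.8,0,1],[0,0,0,0,1],[0,14,0,0,1],[0,14,0,0,1],[0,6,0,0,1],[0,0,0,0,1]]}}

```text
clock: 23.12
tcp_pos: [0.5283, 0.3565, 0.0336]
tool_rot: [[0.971, -0.039, 0.234], [-0.234, 0.008, 0.972], [-0.04, -0.999, -0.001]]
force: [0.4, -0.3, 0.7]
grip_width: 1.002
```

Emit:
{"api": "arm_command", "payload": {"deltas": [[0,1.5,0,0,1],[0,0,0,0,0.3],[0,0,0,0,0.3],[0,0,0,0,0.3],[0,0,0,0,0.3],[0,0,0,0,0.3],[0,0,0,0,0.3]], "squeeze": 90}}

```text
clock: 24.0
tcp_pos: [0.5289, 0.3567, 0.0332]
tool_rot: [[0.972, -0.037, 0.234], [-0.234, 0.009, 0.972], [-0.039, -0.999, 0.0]]
force: [1.0, 0.1, 0.0]
grip_width: 0.564
```

Emit:
{"api": "arm_command", "payload": {"deltas": [[0,-10,0,0,0.3],[0,-20,0,0,0.3],[0,-30,0,0,0.3],[0,-20,0,0,0.3],[0,0,0,0,0.3]]}}

```text
clock: 24.62
tcp_pos: [0.5309, 0.3553, 0.1146]
tool_rot: [[0.971, -0.041, 0.234], [-0.234, 0.007, 0.972], [-0.042, -0.999, -0.003]]
force: [-0.2, -0.3, -3.6]
grip_width: 0.564
```

```bash
python3 w.py w15 
```

```text
24.62 [530.9 355.3 114.6] zyaw 76.5 tilt [-0.0415 -0.9991 -0.0029] [-0.2 -0.3 -3.6] 0.5642001380895479
```

View pics/w15.png

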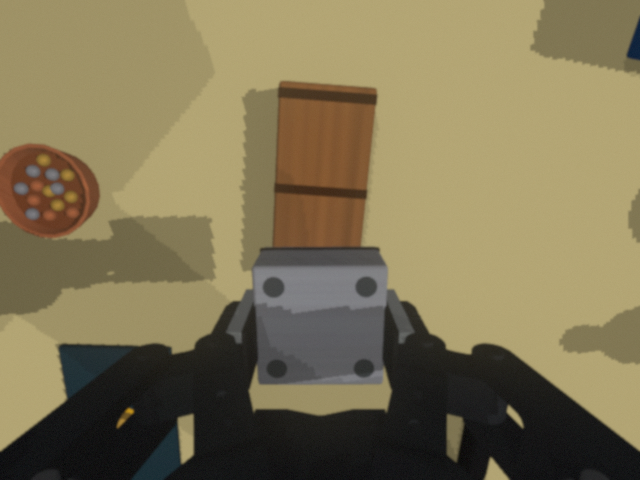

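Emit:
{"api": "arm_command", "payload": {"deltas": [[10,0,-25,0,0.3],[16,0,-38,0,0.3],[16,0,-38,0,0.3],[16,0,-38,0,0.3],[16,0,-38,0,0.3],[16,0,-38,0,0.3],[10,0,-25,0,0.3],[0,0,0,0,0.3]]}}

```text
clock: 25.68
tcp_pos: [0.5679, 0.0898, 0.0982]
tool_rot: [[0.971, -0.057, 0.232], [-0.232, 0.001, 0.973], [-0.055, -0.998, -0.012]]
force: [-0.1, -0.3, -4.5]
grip_width: 0.562
```

Emit:
{"api": "arm_command", "payload": {"deltas": [[16,-2,-36,0,0.3],[16,-2,-36,0,0.3],[16,-2,-36,0,0.3],[16,-2,-36,0,0.3],[16,-2,-36,0,0.3],[10,0,-24,0,0.3],[0,0,0,0,0.3],[0,0,0,0,0.3]]}}

```text
clock: 26.68
tcp_pos: [0.6076, -0.1291, 0.0969]
tool_rot: [[0.972, -0.067, 0.226], [-0.226, 0.005, 0.974], [-0.066, -0.998, -0.011]]
force: [-0.7, 0.2, -3.9]
grip_width: 0.566
```

```bash
python3 w.py w16 place_steel:.006;  python3 -c "
from bench import robot;s=robot.get_state();print(s['joints'],s['joint_efforts'])"
```

```text
26.68 [ 607.6 -129.1   96.9] zyaw 76.9 tilt [-0.0664 -0.9977 -0.0106] [-0.7  0.2 -3.9] 0.5661043565701609
place_steel 0.84 [195. 135. 363. 289.] [ 577.2 -150.2   89.1   79.2  -81.2]
[-11.73056281  18.1229106   10.41973362  86.10035635  -0.5292544
   1.34502504] [-5.13096359e-01 -6.82974243e+01  4.82523680e+01  8.05177744e-01
 -5.66919066e-02  1.08813719e-02]
```

View pics/w16.png

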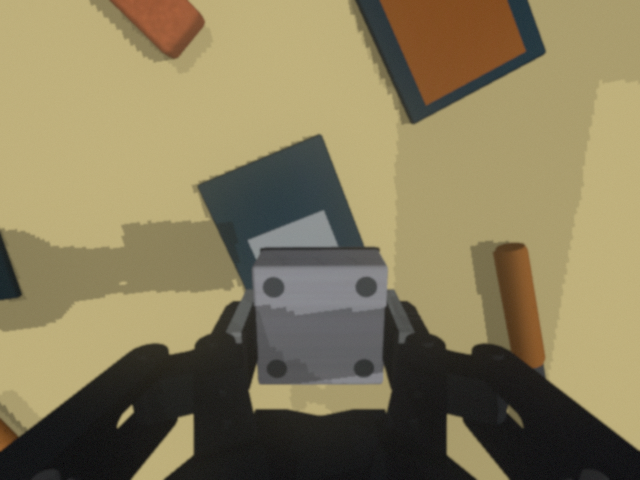

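Emit:
{"api": "arm_command", "payload": {"deltas": [[0,0,0,-0.13,0.3],[0,0,0,-0.13,0.3],[0,0,0,-0.13,0.3],[0,0,0,0,0.3],[0,0,0,0,0.3]]}}

```text
clock: 27.4
tcp_pos: [0.6077, -0.124, 0.0974]
tool_rot: [[0.983, -0.067, -0.174], [0.175, 0.005, 0.985], [-0.065, -0.998, 0.016]]
force: [-0.5, 0.3, -4.5]
grip_width: 0.563
```

```bash
python3 w.py w17 place_steel:.006
```

```text
27.4 [ 607.7 -124.    97.4] zyaw 100.0 tilt [-0.0648 -0.9978  0.0162] [-0.5  0.3 -4.5] 0.5632009595863537
place_steel 0.93 [218. 142. 359. 306.] [ 594.1 -148.   112.7   88.6    8.8]
```

View pics/w17.png

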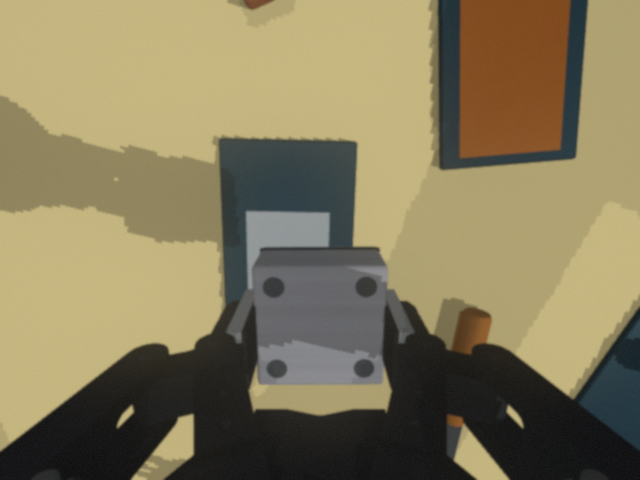

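```bash
python3 t.py 288 211.5 .006; python3 t.py 288 140 .006
```

```text
[ 584.2 -149.2] tool [-27.4   1.4 -20.5]
[ 538.6 -156.4] tool [-73.4   4.5 -19.6]
```

Emit:
{"api": "arm_command", "payload": {"deltas": [[3,0,-11,0,0.3],[3,0,-10,0,0.3],[0,0,0,0,0.3],[0,15,0,0,0.3],[0,20,0,0,0.3],[0,20,0,0,0.3],[0,0,0,0,0.3]]}}

```text
clock: 28.38
tcp_pos: [0.613, -0.1453, 0.0367]
tool_rot: [[0.983, -0.069, -0.171], [0.172, 0.005, 0.985], [-0.067, -0.998, 0.017]]
force: [-0.4, 0.7, -3.1]
grip_width: 0.567
```

```bash
python3 w.py w18
```

```text
28.38 [ 613.  -145.3   36.7] zyaw 99.9 tilt [-0.067  -0.9976  0.017 ] [-0.4  0.7 -3.1] 0.5670814125442698
```

View pics/w18.png

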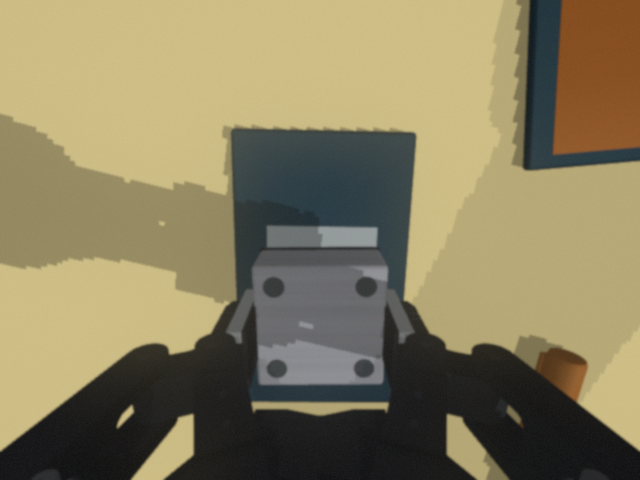

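Emit:
{"api": "arm_command", "payload": {"deltas": [[0,8,0,0,0.3],[0,8,0,0,0.3],[0,3,0,0,0.3],[0,0,0,0,0.3]]}}

```text
clock: 28.92
tcp_pos: [0.6133, -0.1453, 0.0194]
tool_rot: [[0.983, -0.065, -0.172], [0.172, 0.004, 0.985], [-0.063, -0.998, 0.015]]
force: [-0.0, 0.5, -3.5]
grip_width: 0.564
```

Emit:
{"api": "arm_command", "payload": {"deltas": [[0,2,0,0,0.3],[0,0,0,0,0.3]]}}

```text
clock: 29.18
tcp_pos: [0.6134, -0.1454, 0.0177]
tool_rot: [[0.983, -0.064, -0.172], [0.172, 0.004, 0.985], [-0.062, -0.998, 0.015]]
force: [0.5, 0.5, -3.0]
grip_width: 0.56
```

Emit:
{"api": "arm_command", "payload": {"deltas": [[-1,3,0,0,0.3],[0,0,0,0,0.3],[0,1.5,0,0,0.3],[0,0,0,0,0.3]]}}

```text
clock: 29.68
tcp_pos: [0.6121, -0.1456, 0.0132]
tool_rot: [[0.983, -0.064, -0.172], [0.172, 0.004, 0.985], [-0.062, -0.998, 0.015]]
force: [0.1, -0.3, -4.8]
grip_width: 0.564
```

Emit:
{"api": "arm_command", "payload": {"deltas": [[0,1,0,0,0.3],[0,0,0,0,0.3]]}}

```text
clock: 29.92
tcp_pos: [0.6122, -0.1457, 0.0122]
tool_rot: [[0.983, -0.064, -0.172], [0.172, 0.004, 0.985], [-0.062, -0.998, 0.015]]
force: [0.7, 1.1, -4.6]
grip_width: 0.564
```

Emit:
{"api": "arm_command", "payload": {"deltas": [[0,1,0,0,0.3],[0,0,0,0,0.3]]}}

```text
clock: 30.18
tcp_pos: [0.6123, -0.1456, 0.0121]
tool_rot: [[0.983, -0.063, -0.172], [0.172, 0.004, 0.985], [-0.061, -0.998, 0.015]]
force: [-1.1, 0.1, -4.3]
grip_width: 0.562
```

Emit:
{"api": "arm_command", "payload": {"deltas": [[0,1.2,0,0,0.3],[0,0,0,0,0.3]]}}

```text
clock: 30.42
tcp_pos: [0.6122, -0.1457, 0.012]
tool_rot: [[0.983, -0.062, -0.172], [0.172, 0.004, 0.985], [-0.061, -0.998, 0.014]]
force: [-1.5, 0.1, -2.1]
grip_width: 0.564
```

Contact. I'll release and lift.

Emit:
{"api": "arm_command", "payload": {"deltas": [[0,0,0,0,0.62],[0,0,0,0,0.7],[0,0,0,0,1],[0,0,0,0,1],[0,-15,0,0,1],[0,-40,0,0,1],[0,-40,0,0,1],[0,0,0,0,1]]}}

```text
clock: 31.42
tcp_pos: [0.6191, -0.1462, 0.113]
tool_rot: [[0.983, -0.059, -0.172], [0.172, 0.003, 0.985], [-0.058, -0.998, 0.013]]
force: [-0.1, 0.7, -1.0]
grip_width: 1.0
```

```bash
python3 w.py w19 place_steel:.006 steel:.034
```

```text
31.42 [ 619.1 -146.2  113. ] zyaw 99.9 tilt [-0.0578 -0.9982  0.0131] [-0.1  0.7 -1. ] 0.999810253020072
place_steel 0.92 [256. 126. 394. 331.] [ 611.6 -145.6  148.3   89.8    8.5]
steel 0.65 [281. 204. 361. 282.] [ 610.4 -147.    52.1   49.5    9.8]
```

View pics/w19.png

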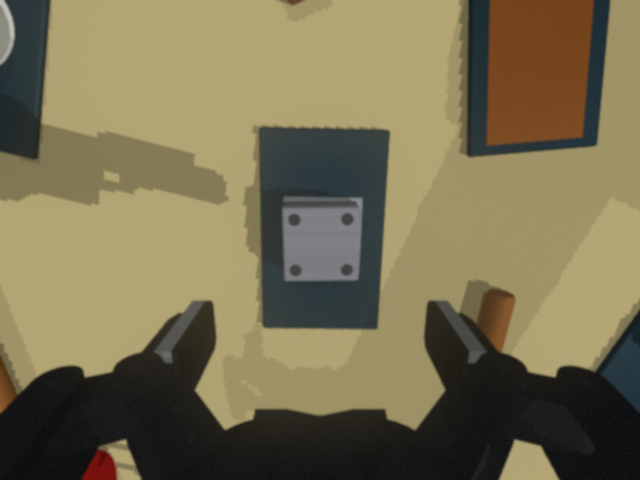

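Steel sits squared and centred at (321,240). Now the board.

Emit:
{"api": "arm_command", "payload": {"deltas": [[-3,0,30,0,1],[-3,0,40,0,1],[-3,0,40,0,1],[-3,0,40,0,1],[-3,0,40,0,1],[-3,0,40,0,1],[-3,0,30,0,1],[0,0,0,0,1]]}}

```text
clock: 32.58
tcp_pos: [0.5443, 0.1135, 0.1031]
tool_rot: [[0.982, -0.083, -0.17], [0.171, 0.004, 0.985], [-0.081, -0.997, 0.018]]
force: [-0.4, -0.1, 0.1]
grip_width: 0.998
```

Emit:
{"api": "arm_command", "payload": {"deltas": [[50,0,0,0,1],[50,0,0,0,1],[0,0,0,0,1]]}}

```text
clock: 32.95
tcp_pos: [0.643, 0.1285, 0.09]
tool_rot: [[0.981, -0.09, -0.169], [0.17, 0.002, 0.985], [-0.088, -0.996, 0.017]]
force: [0.1, -0.8, -0.2]
grip_width: 1.001
```

Emit:
{"api": "arm_command", "payload": {"deltas": [[-10,0,0,0,1],[-10,0,0,0,1],[-10,0,0,0,1],[-10,0,0,0,1],[-10,0,0,0,1],[0,0,0,0,1]]}}

```text
clock: 33.7
tcp_pos: [0.5879, 0.1174, 0.0967]
tool_rot: [[0.982, -0.089, -0.168], [0.169, 0.002, 0.986], [-0.087, -0.996, 0.017]]
force: [-0.5, 0.3, 0.4]
grip_width: 1.002
```

Emit:
{"api": "arm_command", "payload": {"deltas": [[0,20,0,0,1],[0,0,0,0,1],[0,20,0,0,1],[0,0,0,0,1]]}}

```text
clock: 34.2
tcp_pos: [0.5854, 0.1179, 0.0582]
tool_rot: [[0.982, -0.086, -0.168], [0.169, 0.003, 0.986], [-0.084, -0.996, 0.017]]
force: [0.4, 0.4, -0.2]
grip_width: 1.005
```

Emit:
{"api": "arm_command", "payload": {"deltas": [[0,-8,0,0,1],[0,-8,0,0,1],[0,-8,0,0,1],[0,-8,0,0,1],[0,-8,0,0,1],[0,0,0,0,1]]}}

```text
clock: 34.95
tcp_pos: [0.5911, 0.1181, 0.1055]
tool_rot: [[0.982, -0.08, -0.168], [0.169, 0.004, 0.986], [-0.078, -0.997, 0.017]]
force: [-0.3, -0.5, -0.3]
grip_width: 1.001
```

Emit:
{"api": "arm_command", "payload": {"deltas": [[0,10,0,0,1],[0,10,0,0,1],[0,10,0,0,1],[0,10,0,0,1],[0,10,0,0,1],[0,10,0,0,1],[0,10,0,0,1],[0,0,0,0,1]]}}

```text
clock: 35.95
tcp_pos: [0.5835, 0.1181, 0.028]
tool_rot: [[0.982, -0.084, -0.168], [0.169, 0.003, 0.986], [-0.082, -0.996, 0.017]]
force: [-0.4, 0.3, 0.9]
grip_width: 0.997
```

Emit:
{"api": "arm_command", "payload": {"deltas": [[0,-10,0,0,1],[0,-10,0,0,1],[0,-10,0,0,1],[0,-10,0,0,1],[0,-10,0,0,1],[0,-10,0,0,1],[0,-10,0,0,1],[0,0,0,0,1]]}}

```text
clock: 36.95
tcp_pos: [0.5911, 0.1181, 0.1058]
tool_rot: [[0.983, -0.08, -0.168], [0.169, 0.004, 0.986], [-0.078, -0.997, 0.017]]
force: [-1.0, 0.2, -0.0]
grip_width: 1.001
```

Emit:
{"api": "arm_command", "payload": {"deltas": [[0,30,0,0,1],[0,0,0,0,1],[0,30,0,0,1],[0,0,0,0,1]]}}

```text
clock: 37.45
tcp_pos: [0.5866, 0.1184, 0.0464]
tool_rot: [[0.983, -0.079, -0.168], [0.169, 0.004, 0.986], [-0.077, -0.997, 0.017]]
force: [-0.2, 0.0, -0.1]
grip_width: 0.998
```

Emit:
{"api": "arm_command", "payload": {"deltas": [[0,-5,0,0,1],[0,-10,0,0,1],[0,-10,0,0,1],[0,-10,0,0,1],[0,-10,0,0,1],[0,-10,0,0,1],[0,-5,0,0,1],[0,0,0,0,1]]}}

```text
clock: 38.45
tcp_pos: [0.5941, 0.1185, 0.1169]
tool_rot: [[0.983, -0.071, -0.168], [0.169, 0.006, 0.986], [-0.069, -0.997, 0.017]]
force: [-1.0, 0.2, 0.3]
grip_width: 0.999
```

Emit:
{"api": "arm_command", "payload": {"deltas": [[-30,0,0,0,1],[0,0,0,0,1],[-30,0,0,0,1],[0,0,0,0,1]]}}

```text
clock: 38.95
tcp_pos: [0.5342, 0.1082, 0.119]
tool_rot: [[0.983, -0.073, -0.169], [0.169, 0.005, 0.986], [-0.072, -0.997, 0.017]]
force: [0.3, -0.1, 0.5]
grip_width: 1.004
```

Emit:
{"api": "arm_command", "payload": {"deltas": [[30,0,0,0,1],[0,0,0,0,1],[30,0,0,0,1],[0,0,0,0,1]]}}

```text
clock: 39.45
tcp_pos: [0.5963, 0.1189, 0.1133]
tool_rot: [[0.983, -0.074, -0.169], [0.169, 0.005, 0.986], [-0.072, -0.997, 0.017]]
force: [0.2, -0.3, 0.3]
grip_width: 1.003
```

Emit:
{"api": "arm_command", "payload": {"deltas": [[-10,0,43,0,1],[0,0,0,0,1],[-10,0,43,0,1],[0,0,0,0,1],[-10,0,43,0,1],[0,0,0,0,1],[-10,0,43,0,1],[0,0,0,0,1]]}}

```text
clock: 40.45
tcp_pos: [0.5268, 0.2797, 0.1192]
tool_rot: [[0.984, -0.074, -0.165], [0.165, 0.003, 0.986], [-0.073, -0.997, 0.015]]
force: [0.0, -1.3, -1.2]
grip_width: 1.003
```

Emit:
{"api": "arm_command", "payload": {"deltas": [[-10,0,43,0,1],[0,0,0,0,1],[0,0,0,0.16,1],[0,0,0,0.16,1],[0,0,0,0.16,1],[0,0,0,0,1],[0,0,0,0,1]]}}

```text
clock: 41.32
tcp_pos: [0.5146, 0.3103, 0.1203]
tool_rot: [[0.943, -0.073, 0.324], [-0.325, -0.001, 0.946], [-0.069, -0.997, -0.024]]
force: [-0.7, 0.6, -0.2]
grip_width: 0.997
```

```bash
python3 w.py w20 board:.028
```

```text
41.32 [514.6 310.3 120.3] zyaw 71.1 tilt [-0.0688 -0.9973 -0.0243] [-0.7  0.6 -0.2] 0.9965081612463871
board 0.89 [340.  90. 440. 287.] [492.  363.5 128.1  61.4 -18.1]
```

View pics/w20.png

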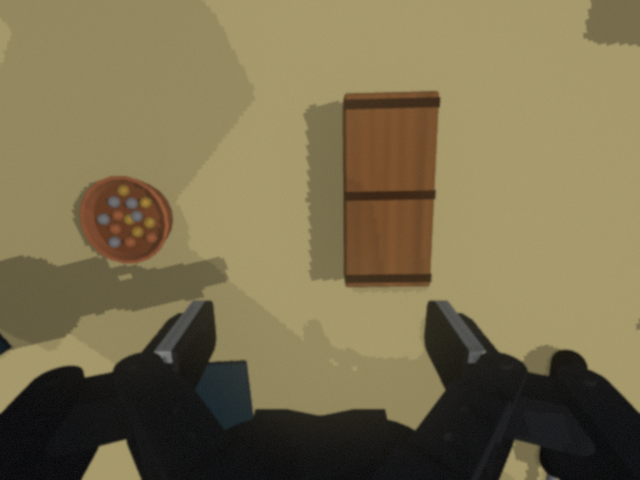

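Emit:
{"api": "arm_command", "payload": {"deltas": [[-16,0,21,0,1],[0,0,0,0,1],[-16,0,21,0,1],[0,0,0,0,1],[0,30,0,0,1],[0,0,0,0,1],[0,30,0,0,1],[0,0,0,0,1]]}}

```text
clock: 42.42
tcp_pos: [0.4957, 0.3578, 0.0635]
tool_rot: [[0.945, -0.07, 0.319], [-0.32, -0.001, 0.948], [-0.066, -0.998, -0.023]]
force: [-1.1, -0.6, 1.4]
grip_width: 1.0
```

```bash
python3 w.py w21 board:.028
```

```text
42.42 [495.7 357.8  63.5] zyaw 71.4 tilt [-0.0662 -0.9975 -0.0234] [-1.1 -0.6  1.4] 0.9998489729822994
board 0.68 [270. 141. 393. 375.] [491.9 364.3 128.6  60.7 -17.9]
```

View pics/w21.png

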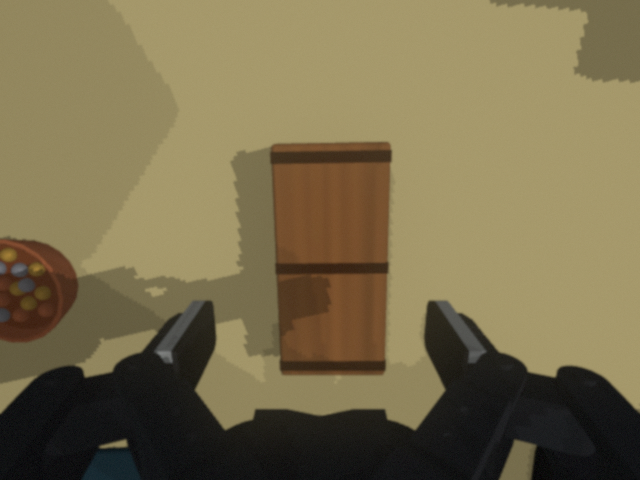

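Emit:
{"api": "arm_command", "payload": {"deltas": [[-2.9,0,5.6,0,1],[0,0,0,0,1],[0,20,0,0,1],[0,0,0,0,1],[0,20,0,0,1],[0,0,0,0,1]]}}

```text
clock: 43.28
tcp_pos: [0.4946, 0.3664, 0.0279]
tool_rot: [[0.946, -0.063, 0.319], [-0.319, 0.004, 0.948], [-0.061, -0.998, -0.016]]
force: [-1.3, 0.6, -0.2]
grip_width: 0.996
```

```bash
python3 w.py w22
```

```text
43.28 [494.6 366.4  27.9] zyaw 71.4 tilt [-0.0611 -0.998  -0.0164] [-1.3  0.6 -0.2] 0.9955915410630672
```

View pics/w22.png

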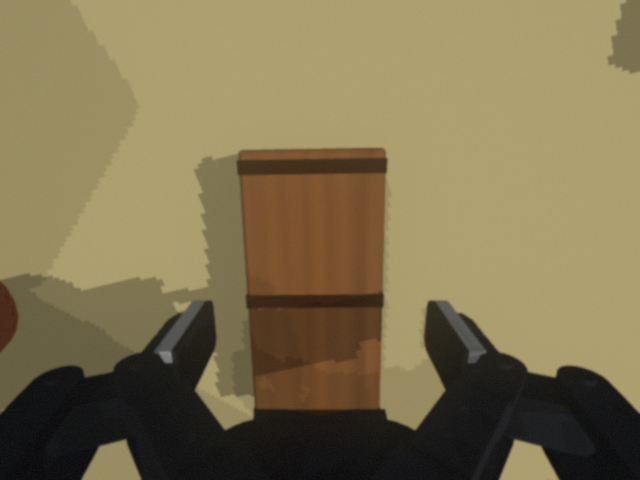

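Emit:
{"api": "arm_command", "payload": {"deltas": [[-1.6,0,-2.5,0,1],[0,10,0,0,1],[0,0,0,0,1],[0,8,0,0,1],[0,0,0,0,1]]}}

```text
clock: 43.95
tcp_pos: [0.4925, 0.3655, 0.0123]
tool_rot: [[0.946, -0.059, 0.319], [-0.319, 0.007, 0.948], [-0.058, -0.998, -0.013]]
force: [-1.0, -0.2, -0.2]
grip_width: 1.0
```

Emit:
{"api": "arm_command", "payload": {"deltas": [[0,5,0,0,1],[0,0,0,0,0.4],[0,0,0,0,0.4],[0,0,0,0,0.4],[0,0,0,0,0.4],[0,0,0,0,0.4],[0,0,0,0,0.4]], "squeeze": 80}}

```text
clock: 44.82
tcp_pos: [0.4926, 0.3658, 0.0078]
tool_rot: [[0.946, -0.058, 0.319], [-0.319, 0.007, 0.948], [-0.058, -0.998, -0.012]]
force: [0.1, -0.5, 0.7]
grip_width: 0.681
```

```bash
python3 w.py w23 board:0.028
```

```text
44.82 [492.6 365.8   7.8] zyaw 71.4 tilt [-0.0577 -0.9983 -0.0117] [ 0.1 -0.5  0.7] 0.6809902289636345
board 0.79 [232. 151. 407. 418.] [481.6 369.  105.4  59.7 -18. ]
```

View pics/w23.png

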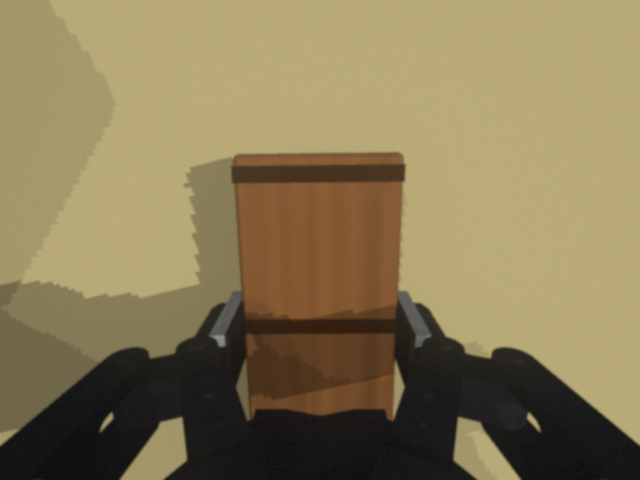

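```bash
python3 t.py 319 155 .028;python3 t.py 321 326 .028
```

```text
[432.2 385.6] tool [-63.4   3.7  -0.4]
[492.8 366.1] tool [ 0.1 -0.   0.4]
```

Emit:
{"api": "arm_command", "payload": {"deltas": [[0,-8,0,0,0.4],[0,-10,0,0,0.4],[0,-12,0,0,0.4],[0,-12,0,0,0.4],[0,-12,0,0,0.4],[0,-12,0,0,0.4],[0,-12,0,0,0.4],[0,-12,0,0,0.4]]}}

```text
clock: 45.92
tcp_pos: [0.4982, 0.365, 0.1042]
tool_rot: [[0.946, -0.058, 0.319], [-0.319, 0.007, 0.948], [-0.057, -0.998, -0.012]]
force: [1.0, 0.1, -2.0]
grip_width: 0.68
```

```bash
python3 w.py w24
```

```text
45.92 [498.2 365.  104.2] zyaw 71.4 tilt [-0.0575 -0.9983 -0.0115] [ 1.   0.1 -2. ] 0.680172390465905
```

View pics/w24.png

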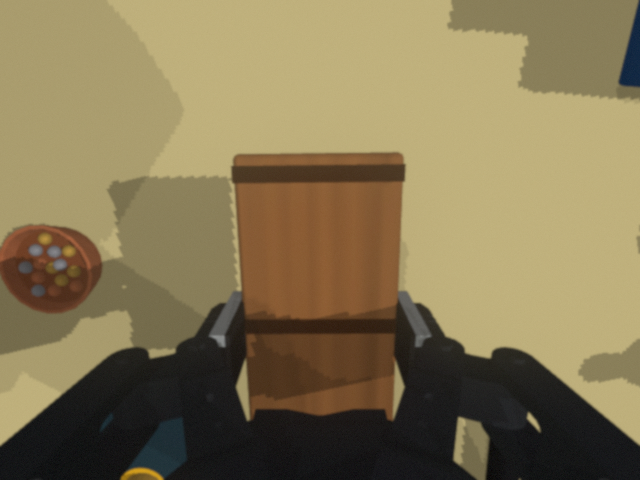

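Emit:
{"api": "arm_command", "payload": {"deltas": [[10,0,-42,0,0.4],[0,0,0,0,0.4],[10,0,-42,0,0.4],[0,0,0,0,0.4],[10,0,-42,0,0.4],[0,0,0,0,0.4],[10,0,-42,0,0.4],[0,0,0,0,0.4]]}}

```text
clock: 46.98
tcp_pos: [0.4843, 0.1938, 0.1059]
tool_rot: [[0.947, -0.054, 0.316], [-0.316, 0.011, 0.949], [-0.055, -0.998, -0.006]]
force: [0.0, 1.0, -1.3]
grip_width: 0.684
```

Emit:
{"api": "arm_command", "payload": {"deltas": [[10,0,-42,0,0.4],[0,0,0,0,0.4],[10,0,-42,0,0.4],[0,0,0,0,0.4],[10,0,-42,0,0.4],[0,0,0,0,0.4],[10,0,-42,0,0.4],[0,0,0,0,0.4]]}}

```text
clock: 47.98
tcp_pos: [0.4746, 0.0296, 0.1046]
tool_rot: [[0.95, -0.05, 0.307], [-0.307, 0.017, 0.952], [-0.053, -0.999, 0.001]]
force: [0.4, -0.2, -1.7]
grip_width: 0.679
```

Emit:
{"api": "arm_command", "payload": {"deltas": [[0,0,0,-0.144,0.4],[0,0,0,-0.144,0.4],[0,0,0,-0.144,0.4],[0,0,0,-0.144,0.4],[0,0,0,0,0.4],[0,0,0,0,0.4]]}}

```text
clock: 48.72
tcp_pos: [0.478, 0.0399, 0.1047]
tool_rot: [[0.959, -0.048, -0.28], [0.281, 0.021, 0.96], [-0.04, -0.999, 0.034]]
force: [-0.1, -0.4, -1.6]
grip_width: 0.683
```

```bash
python3 w.py w25 place_board:.006
```

```text
48.72 [478.   39.9 104.7] zyaw 106.3 tilt [-0.0402 -0.9986  0.0336] [-0.1 -0.4 -1.6] 0.683302190380779
place_board 0.69 [151.  69. 296. 294.] [455.7 -29.3 148.1  88.7  14.8]
```

View pics/w25.png

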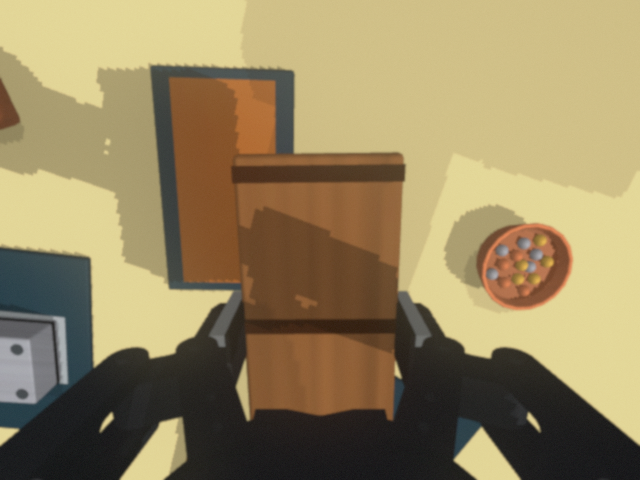

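Emit:
{"api": "arm_command", "payload": {"deltas": [[-19,0,-31,0,0.4],[0,0,0,0,0.4],[-19,0,-31,0,0.4],[0,0,0,0,0.4],[0,0,0,0.04,0.4],[0,20,0,0,0.4],[0,0,0,0,0.4],[0,0,0,0,0.4]]}}

```text
clock: 49.82
tcp_pos: [0.4596, -0.0285, 0.085]
tool_rot: [[0.971, -0.045, -0.233], [0.234, 0.023, 0.972], [-0.038, -0.999, 0.033]]
force: [0.7, 0.3, -1.6]
grip_width: 0.685
```

```bash
python3 w.py w26 place_board:.006
```

```text
49.82 [459.6 -28.5  85. ] zyaw 103.5 tilt [-0.0385 -0.9987  0.0327] [ 0.7  0.3 -1.6] 0.68474005425335
place_board 0.64 [243. 127. 388. 156.] [391.  -47.4  89.3  15.3 -75.8]
```

View pics/w26.png

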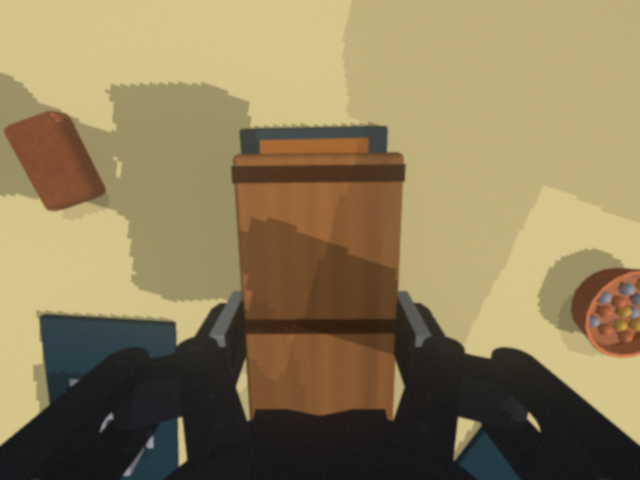

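Emit:
{"api": "arm_command", "payload": {"deltas": [[-2,0,-1.8,0,0.4],[0,0,0,0,0.4],[0,20,0,0,0.4],[0,0,0,0,0.4],[0,20,0,0,0.4],[0,0,0,0,0.4],[0,10,0,0,0.4],[0,0,0,0,0.4]]}}

```text
clock: 50.92
tcp_pos: [0.458, -0.0302, 0.0387]
tool_rot: [[0.972, -0.039, -0.233], [0.234, 0.022, 0.972], [-0.033, -0.999, 0.031]]
force: [1.0, -0.1, -2.0]
grip_width: 0.677
```

```bash
python3 w.py w27 place_board:.006
```

```text
50.92 [458.  -30.2  38.7] zyaw 103.5 tilt [-0.033  -0.999   0.0309] [ 1.  -0.1 -2. ] 0.6772139848603018
place_board 0.68 [226. 126. 413. 393.] [424.5 -38.2  88.7  85.3 -75.4]
```

View pics/w27.png

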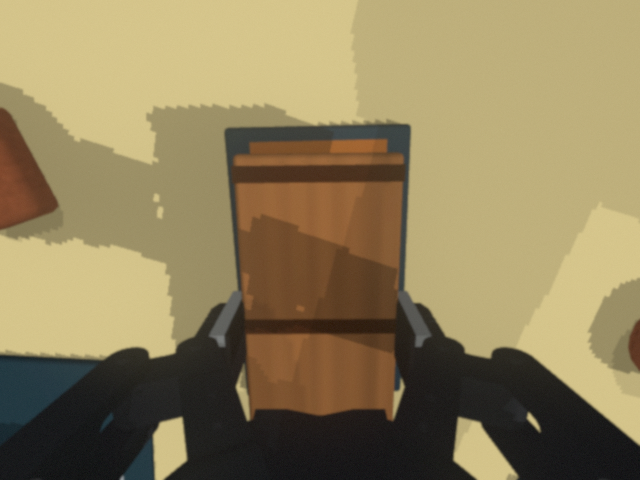

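Emit:
{"api": "arm_command", "payload": {"deltas": [[-2,0,0,0,0.4],[0,0,0,0,0.4],[0,10,0,0,0.4],[0,0,0,0,0.4],[0,7,0,0,0.4],[0,0,0,0,0.4],[0,3,0,0,0.4],[0,0,0,0,0.4]]}}

```text
clock: 52.02
tcp_pos: [0.4558, -0.0303, 0.0185]
tool_rot: [[0.972, -0.038, -0.233], [0.234, 0.022, 0.972], [-0.031, -0.999, 0.03]]
force: [-0.9, 0.7, -1.1]
grip_width: 0.68
```

Emit:
{"api": "arm_command", "payload": {"deltas": [[0,1.5,0,0,0.4],[0,0,0,0,0.4]]}}

```text
clock: 52.28
tcp_pos: [0.4559, -0.0303, 0.0171]
tool_rot: [[0.972, -0.037, -0.233], [0.234, 0.022, 0.972], [-0.031, -0.999, 0.03]]
force: [-0.6, -0.5, -1.6]
grip_width: 0.678
```

Emit:
{"api": "arm_command", "payload": {"deltas": [[0,1.5,0,0,0.4],[0,0,0,0,0.4]]}}

```text
clock: 52.52
tcp_pos: [0.4562, -0.0303, 0.0162]
tool_rot: [[0.972, -0.036, -0.233], [0.234, 0.022, 0.972], [-0.03, -0.999, 0.03]]
force: [-2.2, -0.0, 1.3]
grip_width: 0.684
```

Emit:
{"api": "arm_command", "payload": {"deltas": [[0,1.5,0,0,0.4],[0,0,0,0,0.4]]}}

```text
clock: 52.78
tcp_pos: [0.4564, -0.0302, 0.0156]
tool_rot: [[0.972, -0.035, -0.233], [0.234, 0.022, 0.972], [-0.029, -0.999, 0.03]]
force: [-2.3, 0.3, 5.4]
grip_width: 0.679
```

Emit:
{"api": "arm_command", "payload": {"deltas": [[0,0,0,0,0.72],[0,0,0,0,0.78],[0,0,0,0,1],[0,0,0,0,1],[0,-15,0,0,1],[0,-40,0,0,1],[0,-50,0,0,1],[0,0,0,0,1]]}}

```text
clock: 53.78
tcp_pos: [0.4602, -0.0326, 0.1261]
tool_rot: [[0.972, -0.034, -0.233], [0.234, 0.022, 0.972], [-0.028, -0.999, 0.029]]
force: [-0.2, -0.3, -0.3]
grip_width: 0.997
```

```bash
python3 w.py w28 place_board:.006 board:.034; python3 - <<'E'
from h import *
im=robot.grab_frame("top"); cv2.imwrite("pics/top1.png",im[:,:,::-1]); c=cam("top")
for name,z in [("board",.034),("steel",.034),("nylon",.034),("stake",.044),("rivet_dish",.022)]:
    for d in robot.silhouettes(name,"top")[:1]: print(name,round(d["confidence"],2),np.round(d["bbox"]),rect_on(d["region"],z,c))
cv2.imwrite("pics/scene1.png",robot.grab_frame("scene")[:,:,::-1])
E
```

```text
53.78 [460.2 -32.6 126.1] zyaw 103.5 tilt [-0.0283 -0.9992  0.0294] [-0.2 -0.3 -0.3] 0.9972648389828579
place_board 0.72 [257. 131. 381. 323.] [455.6 -30.1 148.5  89.   14.8]
board 0.74 [269. 143. 366. 325.] [456.7 -31.  128.7  60.1  13.9]
steel 0.8 [372. 209. 395. 226.] [ 609.  -144.8   49.8   49.2   11.6]
nylon 0.7 [470. 243. 491. 264.] [ 514.9 -383.3   52.2   47.   -89.3]
rivet_dish 0.86 [233. 268. 264. 293.] [448.8 183.7  59.8  59.   46.2]
```

View pics/w28.png

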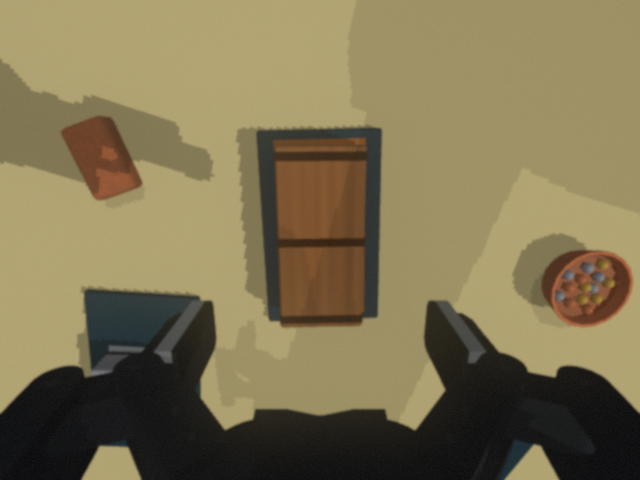

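View pics/scene1.png

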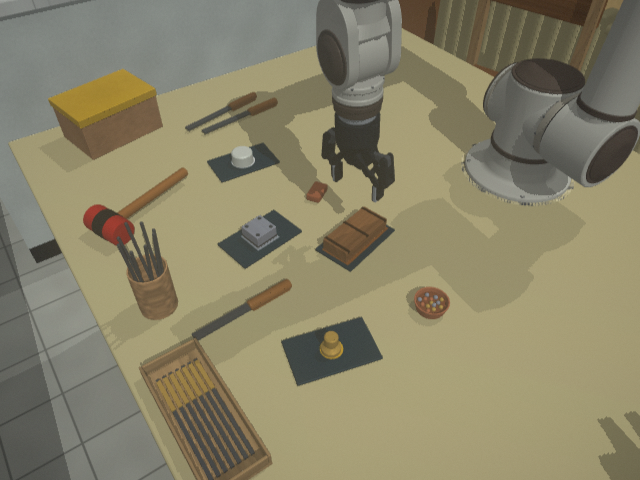

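All four pieces stand on their plates, and the dish is where it was at (448.8,183.7), against (449.8,185.7) before. I'm handing in.

```bash
python3 -c "
from bench import robot;print(robot.hand_in())"
```

```text
the job is handed in; nothing more can be done
None
```

I took the pile apart in the order stake, nylon, steel, board, set each piece down on its own plate, and handed the job in. The clock stood at 53.8 s after the last move, against the 122 s limit.

**Last checks**
- **Board:** the wrist view put its centre about 1.5 mm from the plate's middle, turned about 1° from the rectangle.
- **Steel:** the wrist view put it about 2 mm off centre and about 1° off square. The top camera said about 3 mm and 2–3°.
- **Nylon:** the wrist view put it about 2 mm from the middle. The top camera read about 4–5 mm off, probably because its mask took in the side of the disc.
- **Stake:** it stood upright inside its ring, 1–2 mm off by eye. The network did not find it in the last top picture, so I judged it from the earlier wrist view and the final scene picture.
- **Dish:** the top camera's before-and-after positions agree to about 2 mm, within its accuracy.

**Drift:** the tool slowly tilted during fast moves, up to about 0.09 rad, so I worked some of it back out before the board. The steel and board were a little tilted as they touched down. Both looked flat once released.

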